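Pack a coffee gift hamper

TASK

Pack the gift hamper: put the closed coffee tin, the closed sugar jar, the biscuit carton and the coffee scoop each into the middle of the white inner box of its own size in the wooden tray - tin in the large square box, jar in the small square one, carton in the broad oblong one, scoop in the long shallow one. Set them down gently on the box floors, without dropping them, tin, jar and carton standing upright as they are now, the scoop lying bowl up along its box. Leave the open, empty tin and the open, empty jar standing where they are.

Things in the scene. Friction and masses are not known exactly. Their poses are not given: they have to be found in the camera images.
- tin: Coffee tin to pack, full and closed: upright round steel tin, diameter 62 mm (lid 64 mm), 96 mm tall, brown label round it, flat steel lid with a raised ring. About 0.35 kg. Origin: centre of its underside, z up. Stands loose on the counter.
- jar: Palm sugar jar to pack, full and closed: upright round glass jar with dark content, diameter 45 mm, 72 mm tall, flat aluminium lid (diameter 46 mm, the top 11 mm). About 0.2 kg. Origin: centre of its underside, z up. Stands loose on the counter.
- carton: Biscuit carton to pack: brown cardboard box with a white band round its middle, 50 mm (its x) by 104 mm (its y), 64 mm tall, about 0.15 kg, lying on its broad side. Origin: centre of its underside, z up.
- scoop: Steel coffee scoop to pack, lying bowl up, 123 mm long, 0.06 kg. Origin: under mid-length, level with its underside; z up. Bowl: diameter 40, height 34, flat bottom, axis 40 mm from the origin towards -y. Handle: flat, level, 12 wide, 5 thick, top 33 mm above the underside (nothing below it), from the bowl to 63 mm towards +y. Balances about 34 mm from the origin on the bowl's side.
- open_tin: Look-alike to leave alone: the same size of steel tin, but open and empty, without lid or label: diameter 62 mm, 86 mm tall, one looks down into it. Origin: centre of its underside, z up. Stands loose on the counter.
- open_jar: Look-alike to leave alone: the same size of glass jar, but open and empty, without lid: diameter 45 mm, 61 mm tall. Origin: centre of its underside, z up. Stands loose on the counter.
- box_tin: Large square open inner box of white card, for the tin: 82 x 82 mm inside, 45 mm tall. Fixed in the low wooden hamper tray (236 x 330 mm, rim 22 mm high), where the four inner boxes stand in any order, two by two, 110 mm (x) and 155 mm (y) apart. Floor and walls 3 mm. Origin: centre of its underside, 8 mm above the counter; z up, y along the tray's long side.
- box_jar: Small square open inner box of white card, for the jar: 64 x 64 mm inside, 28 mm tall. Stands fixed in the tray like box_tin; origin and axes likewise.
- box_carton: Broad oblong open inner box of white card, for the carton: 68 mm (its x) by 124 mm (its y) inside, 24 mm tall. Stands fixed in the tray like box_tin; origin and axes likewise.
- box_scoop: Long narrow, shallow open inner box of white card, for the scoop: 56 mm (its x) by 142 mm (its y) inside, 14 mm tall. Stands fixed in the tray like box_tin; origin and axes likewise. Also on the counter, partly among the goods: a roll of tape (78 mm across, 24 high), two lids, a marker, a stapler (under 55 mm high); taller equipment only beyond 0.72 m ahead and 0.5 m to the sides.
Not all that is in view belongs to the job. What is shaped like the scoop but blue or green is not meant.

How it is judged:
By the outcome, as a careful person would: the job done as asked, in the order asked, and still so for the second after the job is handed in, with the robot touching nothing.
It also fails if it takes over 106 s, if anything falls off the work surface, if the arm or the gripper's body presses on something with over 40 N, if the wrist force passes 120 N, or if a joint passes its speed limit or range.

ROBOT

A 7-joint arm with a two-finger parallel gripper is mounted at the origin on the work surface. World frame = base frame: x ahead of the robot, y to its left, z up, the work surface at z = 0. Lengths are in mm, angles in degrees, forces in N, time in s.
With the tool pointing down it reaches from about 425 to 875 mm from the base axis. Payload 4.7 kg.
Tool frame: the origin (TCP) lies at the very end of the fingers, on their centre line; the grasp point (between the pads) lies 19 mm behind it; z points along the fingers, x is the direction in which the jaws open and shut, and the axes are right-handed (so a half turn about z gives the same grasp; the last joint's range is limited). The gripper opens to 85 mm and grips with 20 to 120 N. Pads are 22 mm wide; open, the fingers measure 114 mm over their backs; the gripper's body (76 mm by 85 mm) begins 54 mm behind the grasp point. The pads swing forward as they close: fully open they stand 13 mm farther back than shut.
Start: joints at [-63.879, 18.392, -4.016, 83.108, 1.295, 78.541, -3.26], TCP at [277.947, 587.597, 231.349] pointing down, gripper open.
Joint ranges: [-163.93, 163.93], [-17.29, 119.83], [-79.2, 71.16], [3.27, 140.29], [-89.18, 269.18], [5.43, 117.66], [-154.24, 154.24]. Speed limits (degrees/s): [147.25, 147.25, 180, 180, 180, 180, 180].

INTERFACE

Orientations are given as a 3x3 rotation matrix whose columns are the frame's x, y, z axes.
In Python, from plant import get_state, grab_frame, close_job gives the robot as it stands.
- The arm moves only by the tool apply_moves, never from a script. Its argument "rows" is text: rows parted by semicolons, each of 7 numbers parted by spaces: the closure, from -1 (fully open) to 1 (shut), then the shift along the tool's x, y, z in m, then the turn, a rotation vector about the tool's x, y, z in degrees. A call has 1 to 8 rows; each row shifts and turns the commanded pose from where the row before left it, along the tool's axes as they then stand; what a row does not reach is not made up. A row lasts 1/10 s, in which the tool goes at most 50 mm and 8.59 degrees, less where a joint would pass 70% of its speed; a pose out of reach is approached as far as the arm can. A call is refused whole if a number of a shift passes 0.05 or a number of a turn 8.59, either way. A call with a gripper value outside its range is refused whole. The fingers move at their own pace and stop on an object; "squeeze" is the grip in N (left out, the last holds). Time passes only in rows, so rows that do not move let the fingers close. It gives the time, the measured TCP pose, the force and the opening at its end, in the units of the state.
- get_state(): the state, without advancing time (a new reading comes with each control period).
- grab_frame(name): name is "side" or "top"; returns a dict with "image" (400x640x3 uint8, red, green, blue), "z_map" (400x640 float32, mm along the optical axis (not along the pixel's ray), 0 where there is no reading), "camera_matrix" (3x3 intrinsics, pixels), "dist_coeffs" ([k1, k2, p1, p2, k3] as OpenCV has them; the pictures are not rectified), "R" (3x3) and "t" (3): a world point X has camera coordinates R X + t. Camera axes: x right, y down, z forward; pixel columns grow to the right and rows downward; lengths in mm; the calibration is good to about 2 mm. A picture is of the moment at which its call begins.
- close_job(): hands the job in, once; it reports no verdict.
The state is a dict: "time": time; "joint_pos": joint angles; "qd": joint speeds; "joint_torque": joint torques, N m; "tcp_pos": TCP position; "orientation": TCP orientation; "wrist_force": force on the tool from outside, world axes, zero at the start; "torque": the same for the moment, N m; "gripper_width": finger opening in mm.
Only numpy, scipy, OpenCV 4.12 (cv2) and the standard library are available. Lean on these libraries where they do the work, as an engineer would, in place of code of your own. Each camera call takes 0.05 s, during which the arm holds its last target. There are 200 camera calls.

## Working session

There is one attempt and no reset: what is moved stays moved. The work goes in short steps, Python scripts to look and compute and a tool call to move; the robot and the scene stay as the last step left them, time stands still between calls to the robot, and variables do not carry over. Pictures are saved under pics/ and viewed, about 12 in all and at most 16, crops included, and the job is handed in when it is done.

Besides the shell and the picture viewer there is one more tool, called after "Call:" as a command line: name --argument value ..., lists and objects as JSON in quotes. apply_moves: Moves the arm, as the interface text tells. Its arguments: {"type":"object","properties":{"rows":{"type":"string"},"squeeze":{"type":"number"}},"required":["rows"]}

```bash
mkdir -p pics; ls
cat > h.py <<'E'
import numpy as np, cv2, pickle
from plant import get_state, grab_frame, close_job
def grab(n, save=None):
    f=grab_frame(n); 
    if save: cv2.imwrite('pics/'+save, f['image'][:,:,::-1])
    pickle.dump(f,open(f'/tmp/{n}.pkl','wb'))
    return f
def load(n): return pickle.load(open(f'/tmp/{n}.pkl','rb'))
def ray(f,uv,z):
    "pixels -> world points on plane z"
    uv=np.array(uv,float).reshape(-1,1,2)
    n=cv2.undistortPoints(uv,np.array(f['camera_matrix'],float),np.array(f['dist_coeffs'],float)).reshape(-1,2)
    d=np.c_[n,np.ones(len(n))]@np.array(f['R']); c=-np.array(f['R']).T@np.array(f['t'])
    return c+d*((z-c[2])/d[:,2])[:,None]
def cloud(f):
    h,w=f['z_map'].shape; v,u=np.mgrid[:h,:w]
    uv=np.stack([u,v],-1).reshape(-1,1,2).astype(float)
    n=cv2.undistortPoints(uv,np.array(f['camera_matrix'],float),np.array(f['dist_coeffs'],float)).reshape(-1,2)
    P=(np.c_[n,np.ones(len(n))]*f['z_map'].reshape(-1,1)-np.array(f['t']))@np.array(f['R'])
    P=P.reshape(h,w,3); P[f['z_map']==0]=np.nan
    return P
E
python3 - <<'E'
from h import *
for n in('top','side'):
    f=grab(n,n+'0.png'); print(n,f['camera_matrix'],f['dist_coeffs'],-np.array(f['R']).T@f['t'],np.array(f['R'])[2])
s=get_state();print(s)
E
```

```text
pics
top [[510.46618824   0.         319.90632556]
 [  0.         510.46618824 201.75601978]
 [  0.           0.           1.        ]] [-0.05250796  0.          0.          0.          0.        ] [ 267.11633963  -38.82115226 1232.97486347] [ 0.1650457  -0.01660163 -0.98614619]
side [[420.83206267   0.         314.87309538]
 [  0.         420.83206267 198.65123045]
 [  0.           0.           1.        ]] [0.02281076 0.         0.         0.         0.        ] [ -71.94564866 -713.64914775  719.47443908] [ 0.49138593  0.60202044 -0.62937371]
{'time': 0.1, 'joint_pos': array([-63.8822724 ,  18.43561114,  -4.01567892,  83.16741126,
         1.29421525,  78.54003336,  -3.25928011]), 'qd': array([-0.00773059, -0.02194611,  0.04099455, -0.1276037 , -0.0376305 ,
        0.01352283,  0.10507506]), 'joint_torque': array([ 3.23250504e-05, -4.94879937e+01, -3.83935813e-01, -3.15210092e+01,
        1.28697077e-02,  7.52986089e-03, -3.17853114e-06]), 'tcp_pos': array([277.71986622, 587.16144131, 230.3282124 ]), 'orientation': array([[ 4.27474709e-01,  9.04027068e-01, -6.58209558e-04],
       [ 9.04025694e-01, -4.27475208e-01, -1.57823481e-03],
       [-1.70813525e-03,  7.96171114e-05, -9.99998538e-01]]), 'wrist_force': array([-0.43733592,  0.10031321, -0.33249813]), 'torque': array([-0.00102152, -0.02312471, -0.04534639]), 'gripper_width': 85.38315574918026}
```

View pics/top0.png

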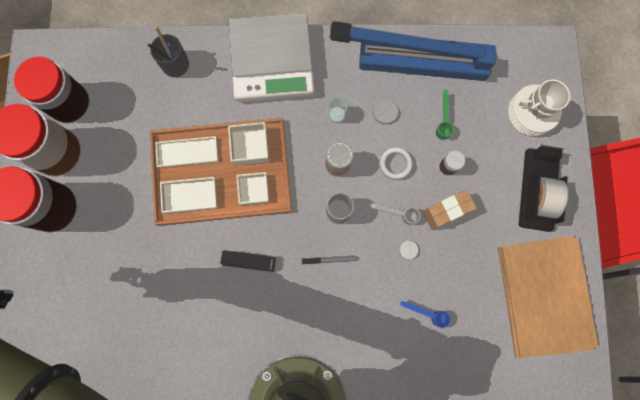

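View pics/side0.png

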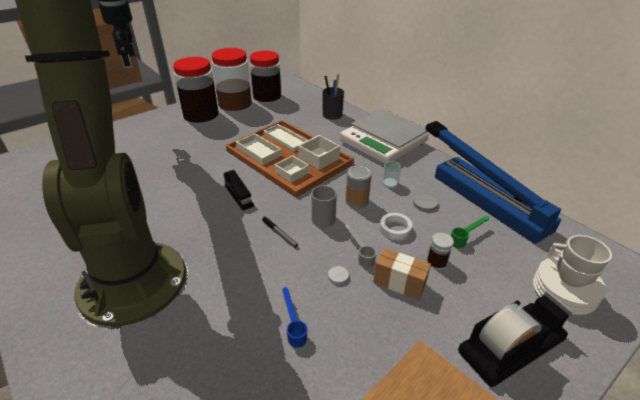

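The closed tin is at top-view pixel (339,159), with the open one at (340,208). The closed jar is at (454,162), with the open one at (337,110). The steel scoop is at (398,211), the green decoy at (446,115) and the blue one at (430,315). The carton is at (452,209). Next I measure these.

```bash
cat > m.py <<'E'
from h import *
f=load('top'); P=cloud(f); im=f['image']
def comp(lo,hi,seed,r=45,close=False):
    m=((P[...,2]>lo)&(P[...,2]<hi)).astype(np.uint8)
    M=np.zeros_like(m); u,v=seed; M[v-r:v+r,u-r:u+r]=1; m*=M
    n,l=cv2.connectedComponents(m); 
    ys,xs=np.nonzero(l); 
    if len(xs)==0: return None
    k=l[ys,xs][np.argmin((xs-u)**2+(ys-v)**2)]
    m=(l==k)
    return m
def show(name,m,z=None):
    q=P[m]; p=ray(f,np.argwhere(m)[:,::-1],np.median(q[:,2]) if z is None else z)
    r=cv2.minAreaRect(p[:,:2].astype(np.float32)); c,rad=cv2.minEnclosingCircle(p[:,:2].astype(np.float32))
    print(name,'n',m.sum(),'medz',np.round(np.nanmedian(q[:,2]),1),'mean',p.mean(0).round(1),'rect',np.round(r[0],1),np.round(r[1],1),round(r[2],1),'circ',np.round(c,1),round(rad,1))
for n,lo,hi,s,z in [('tin',88,110,(339,152),96),('opentin',75,100,(340,203),86),('jar',62,85,(454,158),72),('openjar',40,80,(337,105),61),('carton',54,75,(452,209),64),('roll',15,35,(384,163),24),('scoop',24,45,(398,211),33)]:
    m=comp(lo,hi,s)
    if m is not None: show(n,m,z)
for y,x in [(202,188),(150,187),(143,249),(189,253),(300,300)]: print('px',x,y,P[y,x].round(1))
# tray rim & boxes
hsv=cv2.cvtColor(im,cv2.COLOR_RGB2HSV)
w=((hsv[...,1]<50)&(hsv[...,2]>150)).astype(np.uint8)
for s,h in [((188,195),32),((187,152),32),((249,143),53),((253,189),36)]:
    z=P[s[1]-25:s[1]+25,s[0]-32:s[0]+32]
    zz=z[...,2]; q=z[(zz>6)]
    print(s,'floor',P[s[1]-4:s[1]+4,s[0]-6:s[0]+6].reshape(-1,3)[:,2].mean().round(1),np.nanpercentile(zz,[50,90,97,99.5]).round(1))
t=((P[...,2]>5)).astype(np.uint8); t[:100]=0;t[:,:140]=0;t[240:]=0;t[:,310:]=0
n,l=cv2.connectedComponents(t); k=l[120:220,155:160]; k=np.bincount(k[k>0]).argmax(); show('tray',l==k,22)
b=np.concatenate([cv2.resize(im[y-30:y+30,x-40:x+40][:,:,::-1],(400,300),interpolation=cv2.INTER_CUBIC) for x,y in[(339,159),(445,165)]],1)
b2=np.concatenate([cv2.resize(im[y-30:y+30,x-40:x+40][:,:,::-1],(400,300),interpolation=cv2.INTER_CUBIC) for x,y in[(420,211),(195,180)]],1)
cv2.imwrite('pics/c1.png',np.concatenate([b,b2]))
E
python3 m.py
```

```text
tin n 587 medz 97.3 mean [ 567.6 -102.9   96. ] rect [ 567.2 -103.2] [59.8 64. ] 89.2 circ [ 567.5 -103.5] 32.4
opentin n 135 medz 86.2 mean [ 451.2 -103.3   86. ] rect [ 449.7 -102.4] [60.1 62. ] 62.5 circ [ 450.1 -102.7] 31.7
jar n 307 medz 73.1 mean [ 559.2 -377.6   72. ] rect [ 559.5 -377. ] [45.3 46.5] 86.9 circ [ 559.6 -377.7] 24.2
openjar n 172 medz 56.8 mean [ 694.6 -103.    61. ] rect [ 694.9 -102.6] [45.4 50.6] 66.8 circ [ 693.3 -102.8] 26.8
carton n 971 medz 65.6 mean [ 446.  -365.5   64. ] rect [ 446.  -365.5] [ 50.9 107.4] 23.6 circ [ 446.2 -365.8] 57.9
roll n 426 medz 25.0 mean [ 564.4 -244.4   24. ] rect [ 564.5 -244.4] [76.3 76.7] 43.2 circ [ 564.8 -243.4] 40.2
scoop n 262 medz 34.2 mean [ 444.1 -237.8   33. ] rect [ 438.3 -236. ] [119.3  39.4] 83.7 circ [ 443.9 -236.6] 60.7
px 188 202 [473.5 259.8  14.6]
px 187 150 [603.7 266.7  13.6]
px 249 143 [620.4 114.1  12.2]
px 253 189 [504.7 103.2  11. ]
px 300 300 [237.3  -9.5   2.1]
(188, 195) floor nan [11.8 26.1 33.6 36.4]
(187, 152) floor 12.0 [11.2 20.9 24.3 26.6]
(249, 143) floor 11.7 [11.2 41.2 54.3 57.3]
(253, 189) floor 12.1 [10.3 22.5 36.3 39.8]
tray n 12616 medz 11.8 mean [547.4 185.1  22. ] rect [548.  184.8] [246.5 340.2] 5.9 circ [546.9 180.5] 204.3
```

View pics/c1.png

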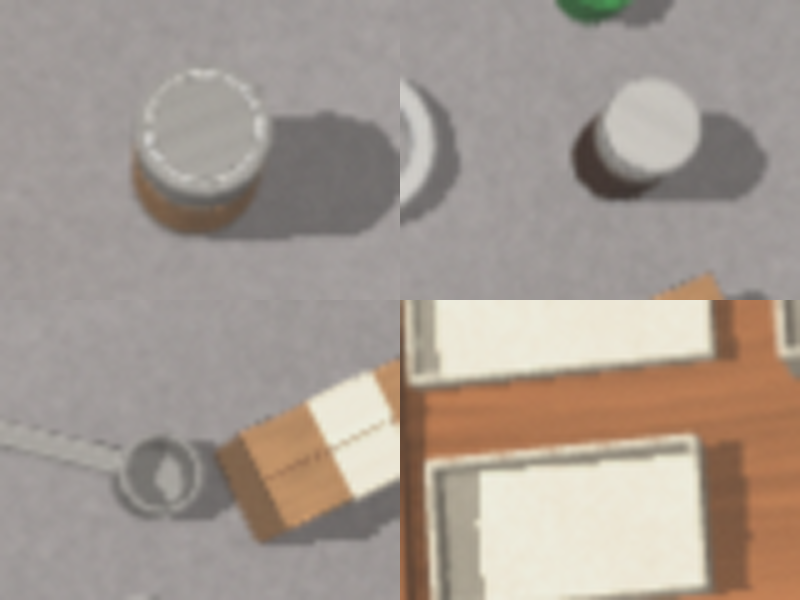

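```bash
cat > b.py <<'E'
from h import *
f=load('top'); P=cloud(f); im=f['image']
Z=P[...,2]
for n,s,r,h in [('tinbox',(249,143),(26,26),53),('jarbox',(253,189),(22,20),36),('boxA',(188,195),(35,22),None),('boxB',(187,152),(37,20),None)]:
    M=np.zeros(Z.shape,bool); M[s[1]-r[1]:s[1]+r[1],s[0]-r[0]:s[0]+r[0]]=1
    for hh in ([h] if h else [32,22]):
        m=M&(Z>hh-5)&(Z<hh+6)&(im.min(-1)>110)&(im.max(-1).astype(int)-im.min(-1)<60)
        if m.sum()<20: print(n,hh,m.sum());continue
        p=ray(f,np.argwhere(m)[:,::-1],hh)[:,:2].astype(np.float32)
        print(n,hh,m.sum(),[np.round(x,1) for x in cv2.minAreaRect(p)])
    # white blob
    w=((im.min(-1)>110)&(im.max(-1).astype(int)-im.min(-1)<60)&M).astype(np.uint8)
    n_,l,st,_=cv2.connectedComponentsWithStats(w); k=l[s[1],s[0]]; c=np.argwhere(l==k)[:,::-1]
    for hh in (h,) if h else (32,22):
        p=ray(f,c,hh)[:,:2].astype(np.float32); print('  blob',hh,[np.round(x,1) for x in cv2.minAreaRect(p)])
# scoop: bowl rim and handle
m=(Z>20)&(Z<50); M=np.zeros_like(m); M[195:232,366:432]=1
m&=M; p=ray(f,np.argwhere(m)[:,::-1],33.5); 
a=p[p[:,1]>-245]; b=p[p[:,1]<-245]
print('handle',a.shape, a.min(0),a.max(0)); vx=cv2.fitLine(a[:,:2].astype(np.float32),cv2.DIST_L2,0,.01,.01).ravel();print(vx)
b=b[np.abs((b[:,:2]-vx[2:])@np.array([-vx[1],vx[0]]))<26]
print(b.min(0),b.max(0),len(b))
S=cv2.resize(im[192:236,364:436][:,:,::-1],(792,484),interpolation=cv2.INTER_CUBIC); cv2.imwrite('pics/s.png',S)
E
python3 b.py
```

```text
tinbox 53 233 [array([612.9, 111.9]), array([90.4, 88.3]), np.float64(4.8)]
  blob 53 [array([608.8, 111.8]), array([98.4, 90.6]), np.float64(5.4)]
jarbox 36 170 [array([503.3, 102.6]), array([71. , 68.3]), np.float64(5.3)]
  blob 36 [array([502.2, 102.1]), array([73.4, 72. ]), np.float64(5.3)]
boxA 32 275 [array([488.1, 265.8]), array([ 76.1, 150.6]), np.float64(5.0)]
boxA 22 154 [array([488.5, 268.7]), array([ 76. , 152.7]), np.float64(5.5)]
  blob 32 [array([488.4, 257. ]), array([ 77.2, 132.7]), np.float64(5.2)]
  blob 22 [array([490.2, 259.4]), array([ 77.8, 133.8]), np.float64(5.2)]
boxB 32 8
boxB 22 334 [array([593.6, 273. ]), array([ 71.6, 163.8]), np.float64(5.9)]
  blob 32 [array([595.5, 264.6]), array([ 65. , 149.8]), np.float64(5.0)]
  blob 22 [array([598.2, 267.1]), array([ 65.5, 151. ]), np.float64(5.0)]
handle (148, 3) [ 436.52641483 -244.93354187   33.5       ] [ 463.66973947 -178.26349618   33.5       ]
[ 2.6055059e-01  9.6546018e-01  4.5054895e+02 -2.1180185e+02]
[ 409.29079107 -323.40172306   33.5       ] [ 453.11205317 -245.02301234   33.5       ] 178
```

View pics/s.png

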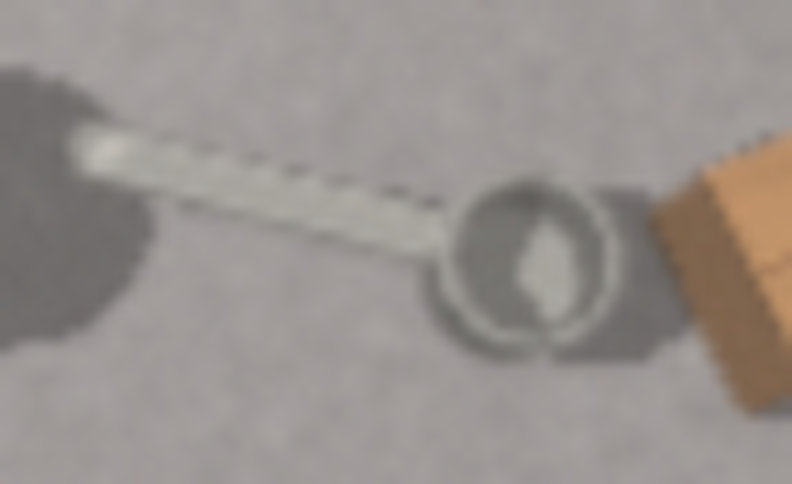

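Call:
apply_moves --rows "-1 -0.0313 0.0348 0 0 0 0;-1 -0.0313 0.0348 0 0 0 0;-1 -0.0313 0.0348 0 0 0 0;-1 -0.0313 0.0348 0 0 0 0;-1 -0.0313 0.0348 0 0 0 0;-1 -0.0313 0.0348 0 0 0 0;-1 -0.0313 0.0348 0 0 0 0;-1 -0.0313 0.0348 0 0 0 0" --squeeze 40

```text
time: 0.9
tcp_pos: [422.8, 240.2, 231.1]
orientation: [[0.427, 0.904, -0.0], [0.904, -0.427, 0.0], [0.0, -0.0, -1.0]]
wrist_force: [0.6, 1.3, 1.4]
gripper_width: 84.8
```

Call:
apply_moves --rows "-1 -0.0313 0.0348 0 0 0 0;-1 -0.0313 0.0348 0 0 0 0;-1 -0.0313 0.0348 0 0 0 0;-1 -0.0313 0.0348 0 0 0 0;-1 -0.0313 0.0348 0 0 0 0;-1 -0.0313 0.0348 0 0 0 0;-1 -0.0313 0.0348 0 0 0 0;-1 -0.0313 0.0348 0 0 0 0"

```text
time: 1.7
tcp_pos: [567.4, -104.8, 231.1]
orientation: [[0.427, 0.904, -0.0], [0.904, -0.427, 0.0], [0.0, -0.0, -1.0]]
wrist_force: [0.5, 1.0, 0.2]
gripper_width: 85.3
```

Call:
apply_moves --rows "-1 0 0 0 0 0 0;-1 0 0 0 0 0 0;-1 0 0 0 0 0 0"

```text
time: 2.0
tcp_pos: [566.9, -101.7, 230.8]
orientation: [[0.426, 0.905, -0.001], [0.905, -0.426, 0.001], [0.001, -0.001, -1.0]]
wrist_force: [0.2, 0.8, -0.0]
gripper_width: 85.4
```

```bash
cat > go.py <<'E'
import sys
from h import *
# usage: go.py x y z yaw -> remaining world shift in tool axes (m) + turn about tool z
s=get_state(); p=s['tcp_pos']; R=s['orientation']
T=np.array([float(a) for a in sys.argv[1:4]])
yaw=np.degrees(np.arctan2(R[1,0],R[0,0]))
print('t',round(s['time'],2),'tcp',p.round(1),'yaw',yaw.round(2),'w',round(s['gripper_width'],1),'F',s['wrist_force'].round(1),'q',s['joint_pos'].round(0))
print('tool shift',((T-p)@R/1000).round(4),'zaxis',R[:,2].round(4))
if len(sys.argv)>4:
    y=float(sys.argv[4]); print('turn z',round(yaw-y,2)); a=np.radians(y)
    R2=np.c_[[np.cos(a),np.sin(a),0],[np.sin(a),-np.cos(a),0],[0,0,-1]]; print('shift if turned first',((T-p)@R2/1000).round(4))
E
python3 go.py 567.5 -103.3 46
```

```text
t 2.0 tcp [ 566.9 -101.7  230.8] yaw 64.78 w 85.4 F [ 0.2  0.8 -0. ] q [-20.  10.  32.  95.  -5.  76.  77.]
tool shift [-0.0013  0.0015  0.1848] zaxis [-9.e-04  1.e-03 -1.e+00]
```

Call:
apply_moves --rows "-1 -0.0013 0.0015 0.03 0 0 0;-1 0 0 0.03 0 0 0;-1 0 0 0.03 0 0 0;-1 0 0 0.025 0 0 0;-1 0 0 0.02 0 0 0;-1 0 0 0.02 0 0 0;-1 0 0 0.015 0 0 0;-1 0 0 0.015 0 0 0"

```text
time: 2.8
tcp_pos: [568.1, -103.4, 45.7]
orientation: [[0.425, 0.905, 0.0], [0.905, -0.425, 0.001], [0.001, -0.0, -1.0]]
wrist_force: [-0.3, -0.3, 1.2]
gripper_width: 85.4
```

```bash
python3 go.py 567.5 -103.3 46; python3 -c "
from h import *
f=grab('side'); g=grab('top')
a=cv2.resize(f['image'][130:250,280:440][:,:,::-1],(640,480)); cv2.imwrite('pics/g1.png',a)"
```

```text
t 2.8 tcp [ 568.1 -103.4   45.7] yaw 64.82 w 85.4 F [-0.3 -0.3  1.2] q [-18.  21.  30. 106. -12.  56.  82.]
tool shift [-0.0002 -0.0006 -0.0003] zaxis [ 3.e-04  8.e-04 -1.e+00]
```

View pics/g1.png

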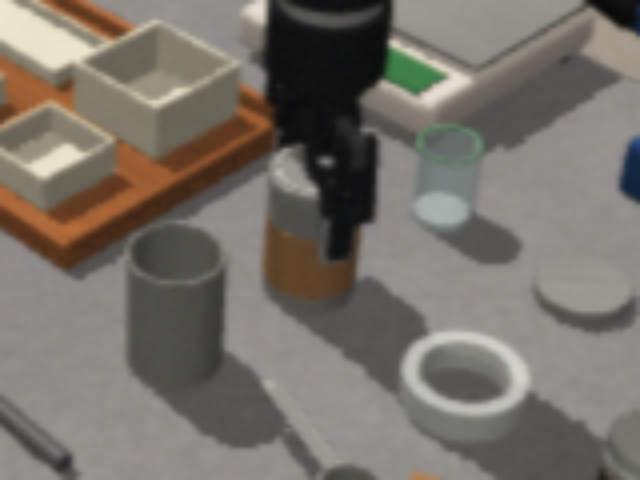

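The gripper straddles the brown-labelled tin (crop px 310,230), with the fingers about mid-height. Closing.

Call:
apply_moves --rows "1 0 0 0 0 0 0;1 0 0 0 0 0 0;1 0 0 0 0 0 0;1 0 0 0 0 0 0;1 0 0 0 0 0 0;1 0 0 0 0 0 0;1 0 0 0 0 0 0;1 0 0 0 0 0 0" --squeeze 45

```text
time: 3.7
tcp_pos: [569.1, -104.9, 47.6]
orientation: [[0.427, 0.904, 0.002], [0.904, -0.427, 0.0], [0.001, 0.002, -1.0]]
wrist_force: [-0.0, 1.8, 5.6]
gripper_width: 61.8
```

Call:
apply_moves --rows "1 0 0 -0.003 0 0 0;1 0 0 -0.007 0 0 0;1 0 0 -0.01 0 0 0;1 0 0 -0.02 0 0 0;1 0 0 -0.02 0 0 0;1 0 0 -0.02 0 0 0;1 0 0 -0.015 0 0 0;1 0 0 -0.01 0 0 0"

```text
time: 4.5
tcp_pos: [568.4, -105.3, 152.9]
orientation: [[0.428, 0.904, 0.002], [0.904, -0.428, 0.0], [0.001, 0.001, -1.0]]
wrist_force: [0.3, -0.1, -2.3]
gripper_width: 61.8
```

```bash
python3 go.py 612.7 112.3 57.5
```

```text
t 4.5 tcp [ 568.4 -105.3  152.9] yaw 64.67 w 61.8 F [ 0.3 -0.1 -2.3] q [-20.  14.  32. 101.  -8.  68.  79.]
tool shift [ 0.2155 -0.0531  0.0955] zaxis [ 0.0016  0.     -1.    ]
```

Call:
apply_moves --rows "1 0.015 -0.0035 0 0 0 0;1 0.03 -0.007 0 0 0 0;1 0.03 -0.0075 0 0 0 0;1 0.035 -0.009 0 0 0 0;1 0.035 -0.009 0 0 0 0;1 0.03 -0.007 0 0 0 0;1 0.025 -0.006 0 0 0 0;1 0.0155 -0.004 0 0 0 0"

```text
time: 5.3
tcp_pos: [611.2, 117.1, 149.8]
orientation: [[0.424, 0.906, -0.002], [0.906, -0.424, 0.001], [-0.0, -0.003, -1.0]]
wrist_force: [0.1, -0.6, -3.6]
gripper_width: 61.9
```

Call:
apply_moves --rows "1 0 0 0 0 0 0;1 0 0 0 0 0 0;1 0 0 0.02 0 0 0;1 0 0 0.02 0 0 0;1 0 0 0 0 0 0"

```text
time: 5.8
tcp_pos: [609.8, 109.4, 108.4]
orientation: [[0.431, 0.903, -0.006], [0.903, -0.431, -0.003], [-0.005, -0.004, -1.0]]
wrist_force: [-0.6, -0.4, -3.5]
gripper_width: 61.8
```

```bash
python3 go.py 612.7 112.3 58.6;  python3 -c "
from h import *
f=grab('side'); g=grab('top')
a=cv2.resize(f['image'][90:200,230:390][:,:,::-1],(640,440)); b=cv2.resize(g['image'][90:200,180:340][:,:,::-1],(640,440));cv2.imwrite('pics/g2.png',np.concatenate([a,b])[:,:].copy()[:,:]);cv2.imwrite('pics/g2.png',cv2.resize(np.concatenate([a,b],1),(800,275)))"
```

```text
t 5.8 tcp [609.8 109.4 108.4] yaw 64.49 w 61.8 F [-0.6 -0.4 -3.5] q [-33.  21.  24.  97.  -9.  65.  59.]
tool shift [0.0041 0.0016 0.0498] zaxis [-0.0058 -0.0026 -1.    ]
```

View pics/g2.png

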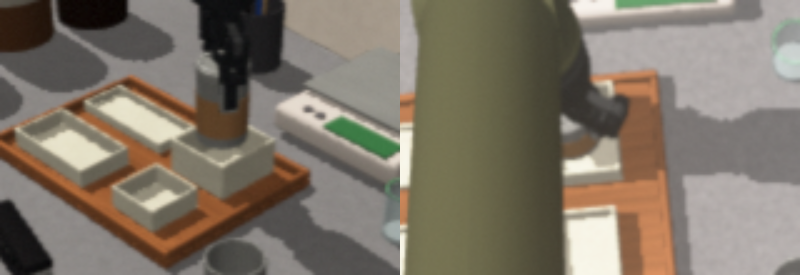

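Call:
apply_moves --rows "1 0.002 0.001 0.005 0 0 0;1 0.002 0.0012 0.01 0 0 0;1 0 0 0.01 0 0 0;1 0 0 0.01 0 0 0;1 0 0 0.005 0 0 0;1 0 0 0 0 0 0;1 0 0 0 0 0 0"

```text
time: 6.6
tcp_pos: [616.0, 115.1, 71.3]
orientation: [[0.428, 0.904, 0.0], [0.904, -0.428, -0.0], [-0.0, 0.0, -1.0]]
wrist_force: [-0.7, 0.2, -3.1]
gripper_width: 61.8
```

```bash
python3 go.py 613 112 58.6
```

```text
t 6.6 tcp [616.  115.1  71.3] yaw 64.69 w 61.8 F [-0.7  0.2 -3.1] q [-32.  24.  24.  98. -11.  61.  60.]
tool shift [-0.0041 -0.0014  0.0127] zaxis [ 0.e+00 -1.e-04 -1.e+00]
```

Call:
apply_moves --rows "1 0 0 0 0 0 0;1 0 0 0 0 0 0;1 0 0 0 0 0 0"

```text
time: 6.9
tcp_pos: [616.2, 115.2, 71.7]
orientation: [[0.428, 0.904, 0.001], [0.904, -0.428, 0.0], [0.001, 0.001, -1.0]]
wrist_force: [0.6, -0.1, -3.8]
gripper_width: 61.7
```

```bash
python3 go.py 613 112 58.6
```

```text
t 6.9 tcp [616.2 115.2  71.7] yaw 64.69 w 61.7 F [ 0.6 -0.1 -3.8] q [-32.  24.  24.  98. -11.  61.  60.]
tool shift [-0.0042 -0.0015  0.0131] zaxis [ 7.e-04  3.e-04 -1.e+00]
```

Call:
apply_moves --rows "1 -0.0042 -0.001 0.003 0 0 0;1 0 0 0.004 0 0 0;1 0 0 0.003 0 0 0;1 0 0 0 0 0 0;1 0 0 0 0 0 0"

```text
time: 7.4
tcp_pos: [613.1, 111.8, 61.1]
orientation: [[0.427, 0.904, -0.0], [0.904, -0.427, -0.0], [-0.0, -0.0, -1.0]]
wrist_force: [-0.6, -0.0, -3.8]
gripper_width: 61.7
```

Call:
apply_moves --rows "1 0 0 0.001 0 0 0;1 0 0 0.001 0 0 0;1 0 0 0 0 0 0;1 0 0 0 0 0 0"

```text
time: 7.8
tcp_pos: [613.2, 111.8, 59.4]
orientation: [[0.428, 0.904, 0.0], [0.904, -0.428, 0.0], [0.0, 0.0, -1.0]]
wrist_force: [1.1, -0.1, -3.9]
gripper_width: 62.3
```

```bash
python3 go.py 613 112 58.6
```

```text
t 7.8 tcp [613.2 111.8  59.4] yaw 64.69 w 62.3 F [ 1.1 -0.1 -3.9] q [-32.  24.  24.  99. -11.  60.  60.]
tool shift [ 0.0001 -0.0003  0.0008] zaxis [ 1.e-04  1.e-04 -1.e+00]
```

Still hanging, so I lower it in small steps until contact shows.

Call:
apply_moves --rows "1 0 0 0.0005 0 0 0;1 0 0 0 0 0 0;1 0 0 0 0 0 0"

```text
time: 8.1
tcp_pos: [613.2, 111.8, 58.9]
orientation: [[0.428, 0.904, 0.0], [0.904, -0.428, 0.0], [0.0, 0.0, -1.0]]
wrist_force: [0.8, 0.5, -2.6]
gripper_width: 62.0
```

Call:
apply_moves --rows "1 0 0 0.0005 0 0 0;1 0 0 0 0 0 0;1 0 0 0 0 0 0"

```text
time: 8.4
tcp_pos: [613.4, 111.8, 58.7]
orientation: [[0.428, 0.904, 0.0], [0.904, -0.428, 0.0], [0.0, 0.0, -1.0]]
wrist_force: [-0.8, 0.0, 0.3]
gripper_width: 61.9
```

Call:
apply_moves --rows "1 0 0 0.0005 0 0 0;1 0 0 0 0 0 0;1 0 0 0 0 0 0"

```text
time: 8.7
tcp_pos: [613.6, 111.8, 58.6]
orientation: [[0.428, 0.904, 0.001], [0.904, -0.428, 0.0], [0.001, 0.001, -1.0]]
wrist_force: [-2.2, -0.6, 5.4]
gripper_width: 62.3
```

Call:
apply_moves --rows "-0.4 0 0 0 0 0 0;-0.5 0 0 0 0 0 0;-0.6 0 0 0 0 0 0;-0.8 0 0 0 0 0 0;-1 0 0 0 0 0 0;-1 0 0 0 0 0 0;-1 0 0 0 0 0 0"

```text
time: 9.4
tcp_pos: [613.2, 111.7, 57.8]
orientation: [[0.428, 0.904, 0.0], [0.904, -0.428, -0.0], [0.0, 0.0, -1.0]]
wrist_force: [-0.0, -0.5, -0.2]
gripper_width: 85.4
```

Call:
apply_moves --rows "-1 0 0 -0.01 0 0 0;-1 0 0 -0.02 0 0 0;-1 0 0 -0.03 0 0 0;-1 0 0 -0.03 0 0 0;-1 0 0 -0.02 0 0 0;-1 0 0 -0.01 0 0 0;-1 0 0 0 0 0 0;-1 0 0 0 0 0 0"

```text
time: 10.2
tcp_pos: [612.7, 111.7, 177.0]
orientation: [[0.428, 0.904, -0.001], [0.904, -0.428, -0.0], [-0.001, -0.001, -1.0]]
wrist_force: [-1.2, -1.0, -1.0]
gripper_width: 85.4
```

```bash
python3 go.py 559.5 -377.5 30
```

```text
t 10.2 tcp [612.7 111.7 177. ] yaw 64.69 w 85.4 F [-1.2 -1.  -1. ] q [-33.  18.  25.  92.  -8.  72.  58.]
tool shift [-0.4649  0.1612  0.1472] zaxis [-1.1e-03 -2.0e-04 -1.0e+00]
```

Call:
apply_moves --rows "-1 -0.042 0.0146 0 0 0 0;-1 -0.042 0.0146 0 0 0 0;-1 -0.042 0.0146 0 0 0 0;-1 -0.042 0.0146 0 0 0 0;-1 -0.042 0.0146 0 0 0 0;-1 -0.042 0.0146 0 0 0 0;-1 -0.042 0.0146 0 0 0 0;-1 -0.042 0.0146 0 0 0 0"

```text
time: 11.0
tcp_pos: [573.9, -243.1, 176.1]
orientation: [[0.427, 0.904, -0.002], [0.904, -0.427, 0.001], [-0.0, -0.002, -1.0]]
wrist_force: [0.6, 0.5, -0.3]
gripper_width: 85.5
```

Call:
apply_moves --rows "-1 -0.04 0.0138 0 0 0 0;-1 -0.04 0.0138 0 0 0 0;-1 -0.03 0.0103 0 0 0 0;-1 -0.0189 0.0065 0 0 0 0;-1 0 0 0 0 0 0;-1 0 0 0 0 0 0;-1 0 0 0 0 0 0;-1 0 0 0 0 0 0"

```text
time: 11.8
tcp_pos: [561.0, -375.3, 177.4]
orientation: [[0.425, 0.905, -0.0], [0.905, -0.425, 0.001], [0.001, -0.001, -1.0]]
wrist_force: [0.3, 0.9, 1.9]
gripper_width: 85.3
```

```bash
python3 go.py 559.5 -377.5 30
python3 - <<'E'
from h import *
f=grab('top','t2.png');P=cloud(f);Z=P[...,2]
for n,lo,s,z in [('tin',95,(249,136),107),('jar',62,(454,158),72),('opentin',75,(340,203),86),('carton',54,(452,209),64)]:
    M=np.zeros(Z.shape,bool); M[s[1]-35:s[1]+35,s[0]-35:s[0]+35]=1; m=M&(Z>lo)&(Z<lo+22)
    p=ray(f,np.argwhere(m)[:,::-1],z)[:,:2].astype(np.float32); print(n,m.sum(),cv2.minEnclosingCircle(p),cv2.minAreaRect(p)) if m.sum() else print(n,0)
E
```

```text
t 11.8 tcp [ 561.  -375.3  177.4] yaw 64.84 w 85.3 F [0.3 0.9 1.9] q [  4.  26.  37.  84. -16.  75. 108.]
tool shift [-0.0028 -0.0004  0.1474] zaxis [-0.      0.0013 -1.    ]
tin 608 ((611.2646484375, 110.82609558105469), 33.05586624145508) ((610.9580078125, 110.5459213256836), (64.3262939453125, 61.82754135131836), 0.5312036275863647)Traceback (most recent call last):
  File "<stdin>", line 5, in <module>
  File "h.py", line 12, in ray
    n=cv2.undistortPoints(uv,np.array(f['camera_matrix'],float),np.array(f['dist_coeffs'],float)).reshape(-1,2)
      ~~~~~~~~~~~~~~~~~~~^^^^^^^^^^^^^^^^^^^^^^^^^^^^^^^^^^^^^^^^^^^^^^^^^^^^^^^^^^^^^^^^^^^^^^^^
cv2.error: OpenCV(4.12.0) /io/opencv/modules/calib3d/src/undistort.dispatch.cpp:347: error: (-215:Assertion failed) CV_IS_MAT(_src) && CV_IS_MAT(_dst) && (_src->rows == 1 || _src->cols == 1) && (_dst->rows == 1 || _dst->cols == 1) && _src->cols + _src->rows - 1 == _dst->rows + _dst->cols - 1 && (CV_MAT_TYPE(_src->type) == CV_32FC2 || CV_MAT_TYPE(_src->type) == CV_64FC2) && (CV_MAT_TYPE(_dst->type) == CV_32FC2 || CV_MAT_TYPE(_dst->type) == CV_64FC2) in function 'cvUndistortPointsInternal'
```

View pics/t2.png

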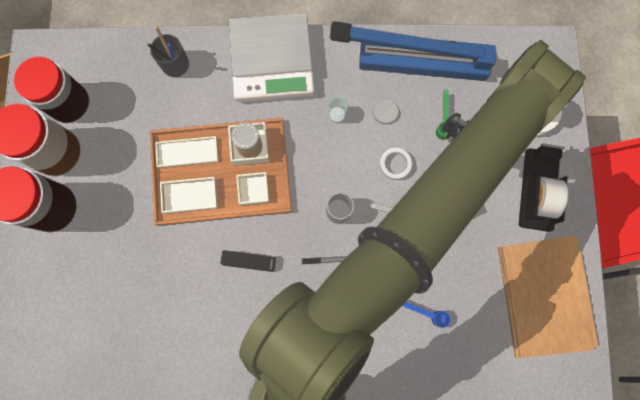

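Call:
apply_moves --rows "-1 -0.001 0 0.02 0 0 0;-1 0 0 0.025 0 0 0;-1 0 0 0.03 0 0 0;-1 0 0 0.025 0 0 0;-1 0 0 0.02 0 0 0;-1 0 0 0.015 0 0 0;-1 0 0 0.007 0 0 0;-1 0 0 0.004 0 0 0"

```text
time: 12.65
tcp_pos: [560.0, -378.0, 31.6]
orientation: [[0.427, 0.904, 0.0], [0.904, -0.427, 0.0], [0.0, -0.0, -1.0]]
wrist_force: [0.3, -0.1, -0.1]
gripper_width: 85.3
```

Call:
apply_moves --rows "-1 0 0 0 0 0 0;-1 0 0 0 0 0 0;-1 0 0 0 0 0 0"

```text
time: 12.95
tcp_pos: [560.3, -378.7, 32.9]
orientation: [[0.428, 0.904, 0.002], [0.904, -0.428, -0.001], [-0.0, 0.002, -1.0]]
wrist_force: [0.5, 0.4, 0.5]
gripper_width: 85.5
```

```bash
python3 go.py 560.5 -377 30;  python3 -c "
from h import *
f=grab('side'); 
a=cv2.resize(f['image'][200:300,370:500][:,:,::-1],(650,500)); cv2.imwrite('pics/g3.png',a)"
```

```text
t 12.95 tcp [ 560.3 -378.7   32.9] yaw 64.69 w 85.5 F [0.5 0.4 0.5] q [  7.  34.  34.  92. -21.  61. 111.]
tool shift [ 0.0017 -0.0006  0.0029] zaxis [ 1.6e-03 -8.0e-04 -1.0e+00]
```

View pics/g3.png

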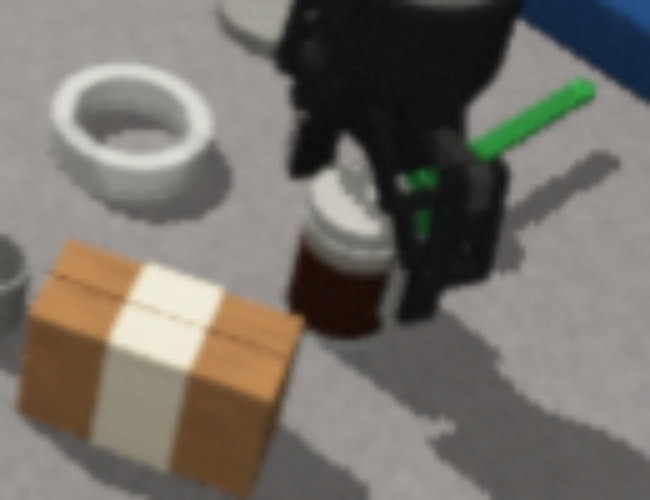

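The jar (crop px 345,260) stands between the open fingers. I lower slightly, close and lift.

Call:
apply_moves --rows "-1 0.0015 0 0.003 0 0 0;0.5 0 0 0 0 0 0;1 0 0 0 0 0 0;1 0 0 0 0 0 0;1 0 0 0 0 0 0;1 0 0 0 0 0 0;1 0 0 0 0 0 0;1 0 0 0 0 0 0" --squeeze 40

```text
time: 13.8
tcp_pos: [560.5, -377.0, 29.0]
orientation: [[0.428, 0.904, 0.0], [0.904, -0.428, 0.0], [0.0, 0.0, -1.0]]
wrist_force: [1.0, 0.3, 1.1]
gripper_width: 44.7
```

Call:
apply_moves --rows "1 0 0 0 0 0 0;1 0 0 0 0 0 0;1 0 0 0 0 0 0;1 0 0 0 0 0 0"

```text
time: 14.2
tcp_pos: [560.5, -377.0, 29.0]
orientation: [[0.428, 0.904, 0.0], [0.904, -0.428, -0.0], [0.0, 0.0, -1.0]]
wrist_force: [-0.3, 1.4, 2.9]
gripper_width: 44.8
```

Call:
apply_moves --rows "1 0 0 -0.003 0 0 0;1 0 0 -0.007 0 0 0;1 0 0 -0.015 0 0 0;1 0 0 -0.025 0 0 0;1 0 0 -0.03 0 0 0;1 0 0 -0.03 0 0 0;1 0 0 -0.015 0 0 0;1 0 0 -0.005 0 0 0"

```text
time: 15.0
tcp_pos: [561.2, -377.8, 161.6]
orientation: [[0.428, 0.904, 0.004], [0.904, -0.428, -0.002], [-0.0, 0.004, -1.0]]
wrist_force: [-0.2, 0.4, -2.2]
gripper_width: 44.5
```

```bash
python3 go.py 504.3 103.3 120
```

```text
t 15.0 tcp [ 561.2 -377.8  161.6] yaw 64.68 w 44.5 F [-0.2  0.4 -2.2] q [  5.  27.  37.  86. -16.  73. 108.]
tool shift [ 0.4106 -0.2574  0.0405] zaxis [ 0.0036 -0.0018 -1.    ]
```

Call:
apply_moves --rows "1 0.018 -0.0113 0 0 0 0;1 0.036 -0.0226 0 0 0 0;1 0.036 -0.0226 0 0 0 0;1 0.036 -0.0226 0 0 0 0;1 0.036 -0.0226 0 0 0 0;1 0.036 -0.0226 0 0 0 0;1 0.036 -0.0226 0 0 0 0;1 0.036 -0.0226 0 0 0 0"

```text
time: 15.8
tcp_pos: [521.2, -58.6, 157.7]
orientation: [[0.427, 0.904, -0.002], [0.904, -0.427, 0.0], [-0.001, -0.002, -1.0]]
wrist_force: [1.2, 1.1, -1.8]
gripper_width: 44.3
```

Call:
apply_moves --rows "1 0.036 -0.0226 0 0 0 0;1 0.036 -0.0226 0 0 0 0;1 0.03 -0.0186 0 0 0 0;1 0.025 -0.0155 0 0 0 0;1 0.0136 -0.0088 0 0 0 0;1 0 0 0.01 0 0 0;1 0 0 0.02 0 0 0;1 0 0 0.01 0 0 0"

```text
time: 16.6
tcp_pos: [501.5, 102.6, 116.1]
orientation: [[0.429, 0.903, -0.004], [0.903, -0.429, -0.002], [-0.003, -0.003, -1.0]]
wrist_force: [-0.9, -1.0, -1.9]
gripper_width: 44.9
```

Call:
apply_moves --rows "1 0 0 0 0 0 0;1 0 0 0 0 0 0;1 0 0 0 0 0 0;1 0 0 0 0 0 0;1 0 0 0 0 0 0"

```text
time: 17.1
tcp_pos: [503.5, 104.4, 119.4]
orientation: [[0.428, 0.904, 0.001], [0.904, -0.428, 0.0], [0.001, 0.001, -1.0]]
wrist_force: [-0.3, 1.3, -2.2]
gripper_width: 44.9
```

```bash
python3 go.py 504.3 103.3 40
```

```text
t 17.1 tcp [503.5 104.4 119.4] yaw 64.68 w 44.9 F [-0.3  1.3 -2.2] q [-35.   7.  22. 111.  -3.  63.  53.]
tool shift [-0.0007  0.0012  0.0794] zaxis [ 1.1e-03  5.0e-04 -1.0e+00]
```

Call:
apply_moves --rows "1 -0.0007 0.0012 0.01 0 0 0;1 0 0 0.02 0 0 0;1 0 0 0.02 0 0 0;1 0 0 0.015 0 0 0;1 0 0 0.008 0 0 0;1 0 0 0.003 0 0 0;1 0 0 0 0 0 0;1 0 0 0 0 0 0"

```text
time: 17.9
tcp_pos: [504.5, 103.4, 43.5]
orientation: [[0.428, 0.904, 0.001], [0.904, -0.428, 0.0], [0.001, 0.001, -1.0]]
wrist_force: [-0.1, -0.2, -2.4]
gripper_width: 44.4
```

Call:
apply_moves --rows "1 0 0 0.0005 0 0 0;1 0 0 0 0 0 0;1 0 0 0 0 0 0"

```text
time: 18.2
tcp_pos: [504.1, 103.3, 42.7]
orientation: [[0.427, 0.904, 0.001], [0.904, -0.427, 0.0], [0.001, 0.0, -1.0]]
wrist_force: [-0.0, -0.1, -1.0]
gripper_width: 44.6
```

```bash
python3 go.py 504.3 103.3 40
```

```text
t 18.2 tcp [504.1 103.3  42.7] yaw 64.69 w 44.6 F [-0.  -0.1 -1. ] q [-34.  13.  22. 115.  -6.  54.  55.]
tool shift [0.0001 0.0002 0.0027] zaxis [ 7.e-04  3.e-04 -1.e+00]
```

Call:
apply_moves --rows "1 0 0 0.001 0 0 0;1 0 0 0.001 0 0 0;1 0 0 0 0 0 0;1 0 0 0 0 0 0"

```text
time: 18.6
tcp_pos: [503.8, 103.2, 40.2]
orientation: [[0.428, 0.904, -0.0], [0.904, -0.428, -0.0], [-0.0, -0.0, -1.0]]
wrist_force: [0.8, -0.3, -2.1]
gripper_width: 44.6
```

Call:
apply_moves --rows "1 0 0 0.0005 0 0 0;1 0 0 0 0 0 0;1 0 0 0 0 0 0"

```text
time: 18.9
tcp_pos: [504.0, 103.2, 40.0]
orientation: [[0.428, 0.904, 0.0], [0.904, -0.428, 0.0], [0.0, 0.0, -1.0]]
wrist_force: [0.6, -0.0, -0.1]
gripper_width: 44.4
```

Call:
apply_moves --rows "1 0 0 0.0005 0 0 0;1 0 0 0 0 0 0;1 0 0 0 0 0 0"

```text
time: 19.2
tcp_pos: [504.0, 103.2, 39.9]
orientation: [[0.428, 0.904, 0.0], [0.904, -0.428, 0.0], [0.0, 0.0, -1.0]]
wrist_force: [-3.2, -1.5, 5.4]
gripper_width: 44.6
```

Call:
apply_moves --rows "-0.1 0 0 0 0 0 0;-0.25 0 0 0 0 0 0;-0.5 0 0 0 0 0 0;-0.8 0 0 0 0 0 0;-1 0 0 0 0 0 0;-1 0 0 0 0 0 0;-1 0 0 0 0 0 0;-1 0 0 0 0 0 0"

```text
time: 20.0
tcp_pos: [503.9, 103.2, 39.3]
orientation: [[0.428, 0.904, 0.0], [0.904, -0.428, 0.0], [0.0, 0.0, -1.0]]
wrist_force: [0.7, 0.1, -0.0]
gripper_width: 85.5
```

Call:
apply_moves --rows "-1 0 0 -0.005 0 0 0;-1 0 0 -0.02 0 0 0;-1 0 0 -0.03 0 0 0;-1 0 0 -0.03 0 0 0;-1 0 0 -0.02 0 0 0;-1 0 0 -0.01 0 0 0;-1 0 0 0 0 0 0;-1 0 0 0 0 0 0"

```text
time: 20.8
tcp_pos: [503.3, 103.1, 153.5]
orientation: [[0.428, 0.904, -0.001], [0.904, -0.428, -0.0], [-0.001, -0.001, -1.0]]
wrist_force: [-0.3, -0.4, -0.1]
gripper_width: 85.3
```

```bash
python3 go.py 447.5 -364.5 27 23.6
```

```text
t 20.8 tcp [503.3 103.1 153.5] yaw 64.69 w 85.3 F [-0.3 -0.4 -0.1] q [-36.   5.  22. 109.  -2.  67.  52.]
tool shift [-0.4464  0.1496  0.1267] zaxis [-1.1e-03 -3.0e-04 -1.0e+00]
turn z 41.09
shift if turned first [-0.2383  0.4062  0.1265]
```

Call:
apply_moves --rows "-1 0 0 0 0 0 8.2;-1 0 0 0 0 0 8.2;-1 0 0 0 0 0 8.2;-1 0 0 0 0 0 8.2;-1 0 0 0 0 0 8.2;-1 -0.0217 0.0369 0 0 0 0;-1 -0.0217 0.0369 0 0 0 0;-1 -0.0217 0.0369 0 0 0 0"

```text
time: 21.6
tcp_pos: [487.4, -25.6, 152.7]
orientation: [[0.915, 0.403, -0.003], [0.403, -0.915, -0.001], [-0.003, -0.0, -1.0]]
wrist_force: [1.0, -1.1, 0.2]
gripper_width: 85.6
```

Call:
apply_moves --rows "-1 -0.0217 0.0369 0 0 0 0;-1 -0.0217 0.0369 0 0 0 0;-1 -0.0217 0.0369 0 0 0 0;-1 -0.0217 0.0369 0 0 0 0;-1 -0.0217 0.0369 0 0 0 0;-1 -0.0217 0.0369 0 0 0 0;-1 -0.0217 0.0369 0 0 0 0;-1 -0.0213 0.0370 0 0 0 0"

```text
time: 22.4
tcp_pos: [447.6, -365.3, 152.7]
orientation: [[0.916, 0.402, -0.002], [0.402, -0.916, 0.001], [-0.002, -0.002, -1.0]]
wrist_force: [-0.0, -0.3, 0.6]
gripper_width: 85.1
```

Call:
apply_moves --rows "-1 0 0 0 0 0 0;-1 0 0 0 0 0 0;-1 0 0 0 0 0 0;-1 0 0 0 0 0 0;-1 0 0 0 0 0 0"

```text
time: 22.9
tcp_pos: [449.4, -362.8, 154.2]
orientation: [[0.915, 0.404, 0.0], [0.404, -0.915, 0.001], [0.001, -0.001, -1.0]]
wrist_force: [-0.5, 0.8, 0.7]
gripper_width: 85.2
```

```bash
python3 go.py 447.5 -364.5 27 23.6;  python3 -c "
from h import *
f=grab('side'); g=grab('top')
a=cv2.resize(f['image'][180:320,340:500][:,:,::-1],(400,350)); b=cv2.resize(g['image'][100:240,190:350][:,:,::-1],(400,350));cv2.imwrite('pics/g4.png',np.concatenate([a,b],1))
P=cloud(g);Z=P[...,2]
for n,lo,s,z in [('tin',95,(249,136),107),('jar',70,(253,184),83)]:
    M=np.zeros(Z.shape,bool); M[s[1]-30:s[1]+30,s[0]-30:s[0]+30]=1; m=M&(Z>lo)&(Z<lo+20)
    if m.sum(): print(n,m.sum(),cv2.minEnclosingCircle(ray(g,np.argwhere(m)[:,::-1],z)[:,:2].astype(np.float32)))
"
```

```text
t 22.9 tcp [ 449.4 -362.8  154.2] yaw 23.83 w 85.2 F [-0.5  0.8  0.7] q [ -4.  16.  47. 101. -12.  69.  71.]
tool shift [-0.0025  0.0008  0.1272] zaxis [ 3.e-04  9.e-04 -1.e+00]
turn z 0.23
shift if turned first [-0.0024  0.0008  0.1272]
tin 603 ((611.4983520507812, 111.02157592773438), 32.758914947509766)
jar 303 ((502.5044250488281, 100.67176818847656), 23.7412166595459)
```

View pics/g4.png

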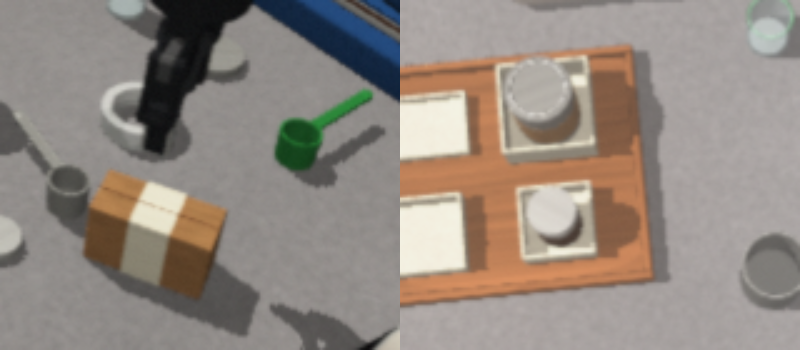

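The tin and jar stand upright near the middle of their boxes (crop px 540,95 and 555,215), within about 2 mm. Next I descend on the carton.

Call:
apply_moves --rows "-1 -0.001 0.0005 0.02 0 0 0;-1 0 0 0.025 0 0 0;-1 0 0 0.025 0 0 0;-1 0 0 0.02 0 0 0;-1 0 0 0.015 0 0 0;-1 0 0 0.01 0 0 0;-1 0 0 0.008 0 0 0;-1 0 0 0.003 0 0 0"

```text
time: 23.8
tcp_pos: [448.1, -365.1, 28.0]
orientation: [[0.916, 0.402, -0.0], [0.402, -0.916, 0.0], [-0.0, -0.0, -1.0]]
wrist_force: [0.2, -0.0, 0.1]
gripper_width: 85.3
```

Call:
apply_moves --rows "-1 0 0 0 0 0 0;-1 0 0 0 0 0 0;-1 0 0 0 0 0 0;-1 0 0 0 0 0 0"

```text
time: 24.2
tcp_pos: [448.4, -365.4, 28.8]
orientation: [[0.916, 0.402, 0.001], [0.402, -0.916, -0.0], [0.001, 0.001, -1.0]]
wrist_force: [-0.5, 0.9, -0.7]
gripper_width: 85.7
```

```bash
python3 go.py 447.5 -364.5 27 23.6
```

```text
t 24.2 tcp [ 448.4 -365.4   28.8] yaw 23.69 w 85.7 F [-0.5  0.9 -0.7] q [  1.  25.  43. 107. -20.  56.  76.]
tool shift [-0.0004 -0.0012  0.0018] zaxis [ 1.e-03 -3.e-04 -1.e+00]
turn z 0.09
shift if turned first [-0.0004 -0.0012  0.0018]
```

Call:
apply_moves --rows "0 -0.0004 -0.001 0.001 0 0 0;1 0 0 0 0 0 0;1 0 0 0 0 0 0;1 0 0 0 0 0 0;1 0 0 0 0 0 0;1 0 0 0 0 0 0;1 0 0 0 0 0 0;1 0 0 0 0 0 0" --squeeze 35

```text
time: 25.0
tcp_pos: [447.4, -364.4, 27.5]
orientation: [[0.916, 0.402, 0.0], [0.402, -0.916, -0.0], [0.0, 0.0, -1.0]]
wrist_force: [0.3, 0.1, 2.5]
gripper_width: 49.6
```

Call:
apply_moves --rows "1 0 0 0 0 0 0;1 0 0 0 0 0 0;1 0 0 0 0 0 0;1 0 0 0 0 0 0"

```text
time: 25.4
tcp_pos: [447.4, -364.5, 27.4]
orientation: [[0.916, 0.402, 0.0], [0.402, -0.916, -0.0], [0.0, 0.0, -1.0]]
wrist_force: [0.8, 0.4, 3.0]
gripper_width: 49.6
```

Call:
apply_moves --rows "1 0 0 -0.003 0 0 0;1 0 0 -0.007 0 0 0;1 0 0 -0.015 0 0 0;1 0 0 -0.025 0 0 0;1 0 0 -0.03 0 0 0;1 0 0 -0.03 0 0 0;1 0 0 -0.015 0 0 0;1 0 0 -0.005 0 0 0"

```text
time: 26.2
tcp_pos: [448.0, -365.2, 159.6]
orientation: [[0.916, 0.402, 0.003], [0.402, -0.916, -0.001], [0.003, 0.003, -1.0]]
wrist_force: [-0.1, 0.4, -1.8]
gripper_width: 50.0
```

```bash
python3 go.py 490.5 258 120 5.1
```

```text
t 26.2 tcp [ 448.  -365.2  159.6] yaw 23.68 w 50.0 F [-0.1  0.4 -1.8] q [ -4.  16.  47. 101. -12.  69.  71.]
tool shift [ 0.2891 -0.5538  0.0389] zaxis [ 0.0035 -0.0013 -1.    ]
turn z 18.58
shift if turned first [ 0.0977 -0.6169  0.0396]
```

Call:
apply_moves --rows "1 0 0 0 0 0 6.2;1 0 0 0 0 0 6.2;1 0 0 0 0 0 6.2;1 0.0033 -0.0205 0 0 0 0;1 0.0065 -0.0411 0 0 0 0;1 0.0065 -0.0411 0 0 0 0;1 0.0065 -0.0411 0 0 0 0;1 0.0065 -0.0411 0 0 0 0"

```text
time: 27.0
tcp_pos: [459.0, -175.7, 156.2]
orientation: [[0.996, 0.089, -0.002], [0.089, -0.996, 0.0], [-0.002, -0.001, -1.0]]
wrist_force: [1.5, 0.6, -0.7]
gripper_width: 49.2
```

Call:
apply_moves --rows "1 0.0065 -0.0411 0 0 0 0;1 0.0065 -0.0411 0 0 0 0;1 0.0065 -0.0411 0 0 0 0;1 0.0065 -0.0411 0 0 0 0;1 0.0065 -0.0411 0 0 0 0;1 0.0065 -0.0411 0 0 0 0;1 0.0065 -0.0411 0 0 0 0;1 0.0065 -0.0411 0 0 0 0"

```text
time: 27.8
tcp_pos: [481.6, 155.8, 156.1]
orientation: [[0.996, 0.089, -0.002], [0.089, -0.996, -0.001], [-0.002, 0.001, -1.0]]
wrist_force: [-0.2, 0.6, -2.5]
gripper_width: 49.5
```

Call:
apply_moves --rows "1 0.0065 -0.0411 0 0 0 0;1 0.005 -0.032 0 0 0 0;1 0.0034 -0.021 0 0 0 0;1 0.0015 -0.0091 0 0 0 0;1 0 0 0.01 0 0 0;1 0 0 0.02 0 0 0;1 0 0 0.01 0 0 0;1 0 0 0 0 0 0"

```text
time: 28.6
tcp_pos: [488.7, 256.0, 115.2]
orientation: [[0.996, 0.086, -0.003], [0.086, -0.996, -0.003], [-0.004, 0.003, -1.0]]
wrist_force: [-0.4, -0.6, -2.0]
gripper_width: 49.7
```

Call:
apply_moves --rows "1 0 0 0 0 0 0;1 0 0 0 0 0 0;1 0 0 0 0 0 0;1 0 0 0 0 0 0;1 0 0 0 0 0 0"

```text
time: 29.1
tcp_pos: [490.0, 258.9, 117.7]
orientation: [[0.996, 0.089, 0.001], [0.089, -0.996, 0.0], [0.001, -0.0, -1.0]]
wrist_force: [-0.0, -0.8, -2.9]
gripper_width: 49.8
```

```bash
python3 go.py 490.5 258 38.5 5.1; python3 -c "
from h import *
f=grab('side'); 
a=cv2.resize(f['image'][90:200,210:370][:,:,::-1],(640,440)); cv2.imwrite('pics/g5.png',a)"
```

```text
t 29.1 tcp [490.  258.9 117.7] yaw 5.09 w 49.8 F [-0.  -0.8 -2.9] q [-50.  12.  22. 106.  -5.  63. -21.]
tool shift [0.0003 0.001  0.0792] zaxis [ 6.e-04  5.e-04 -1.e+00]
turn z -0.01
shift if turned first [0.0004 0.0009 0.0792]
```

View pics/g5.png

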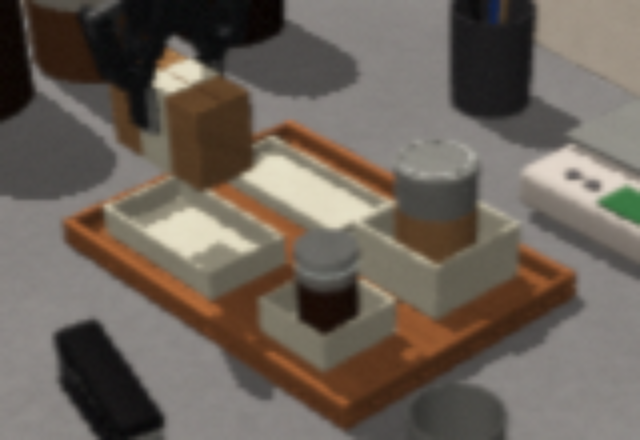

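The carton hangs level and aligned above its box (crop px 195,220). Lowering.

Call:
apply_moves --rows "1 0.0003 0.001 0.01 0 0 0;1 0 0 0.02 0 0 0;1 0 0 0.02 0 0 0;1 0 0 0.013 0 0 0;1 0 0 0.008 0 0 0;1 0 0 0.003 0 0 0;1 0 0 0 0 0 0;1 0 0 0 0 0 0"

```text
time: 29.95
tcp_pos: [490.9, 258.1, 44.1]
orientation: [[0.996, 0.089, 0.001], [0.089, -0.996, 0.001], [0.001, -0.001, -1.0]]
wrist_force: [0.5, 0.0, -1.5]
gripper_width: 49.5
```

Call:
apply_moves --rows "1 0 0 0.001 0 0 0;1 0 0 0 0 0 0;1 0 0 0 0 0 0;1 0 0 0 0 0 0"

```text
time: 30.35
tcp_pos: [490.3, 257.8, 42.5]
orientation: [[0.996, 0.089, 0.0], [0.089, -0.996, 0.0], [0.0, -0.0, -1.0]]
wrist_force: [-0.8, -0.3, -2.9]
gripper_width: 49.9
```

```bash
python3 go.py 490.5 258 38.5 5.1
```

```text
t 30.35 tcp [490.3 257.8  42.5] yaw 5.09 w 49.9 F [-0.8 -0.3 -2.9] q [-49.  17.  21. 109.  -8.  55. -19.]
tool shift [ 0.0002 -0.0002  0.004 ] zaxis [ 4.e-04  3.e-04 -1.e+00]
turn z -0.01
shift if turned first [ 0.0002 -0.0002  0.004 ]
```

Call:
apply_moves --rows "1 0 0 0.0015 0 0 0;1 0 0 0.0015 0 0 0;1 0 0 0 0 0 0;1 0 0 0 0 0 0"

```text
time: 30.75
tcp_pos: [490.2, 257.7, 39.2]
orientation: [[0.996, 0.089, -0.0], [0.089, -0.996, -0.0], [-0.0, 0.0, -1.0]]
wrist_force: [0.4, 0.3, -2.5]
gripper_width: 49.5
```

Call:
apply_moves --rows "1 0 0 0.0005 0 0 0;1 0 0 0 0 0 0;1 0 0 0 0 0 0"

```text
time: 31.05
tcp_pos: [490.3, 257.8, 38.9]
orientation: [[0.996, 0.089, 0.0], [0.089, -0.996, 0.0], [0.0, -0.0, -1.0]]
wrist_force: [0.7, 0.0, -2.2]
gripper_width: 49.7
```

Call:
apply_moves --rows "1 0 0 0.0005 0 0 0;1 0 0 0 0 0 0;1 0 0 0 0 0 0"

```text
time: 31.35
tcp_pos: [490.4, 257.8, 38.4]
orientation: [[0.996, 0.089, 0.0], [0.089, -0.996, 0.0], [0.0, -0.0, -1.0]]
wrist_force: [-0.3, -0.3, -1.4]
gripper_width: 49.7
```

Call:
apply_moves --rows "1 0 0 0.0005 0 0 0;1 0 0 0 0 0 0;1 0 0 0 0 0 0"

```text
time: 31.65
tcp_pos: [490.4, 257.8, 38.4]
orientation: [[0.996, 0.089, 0.0], [0.089, -0.996, 0.0], [0.0, -0.0, -1.0]]
wrist_force: [-2.5, -1.4, 4.2]
gripper_width: 49.2
```

Call:
apply_moves --rows "-0.2 0 0 0 0 0 0;-0.3 0 0 0 0 0 0;-0.5 0 0 0 0 0 0;-0.8 0 0 0 0 0 0;-1 0 0 0 0 0 0;-1 0 0 0 0 0 0;-1 0 0 0 0 0 0;-1 0 0 0 0 0 0"

```text
time: 32.45
tcp_pos: [490.3, 257.8, 37.8]
orientation: [[0.996, 0.089, 0.0], [0.089, -0.996, 0.0], [0.0, -0.0, -1.0]]
wrist_force: [-0.1, -0.3, -0.1]
gripper_width: 85.5
```

Call:
apply_moves --rows "-1 0 0 -0.005 0 0 0;-1 0 0 -0.02 0 0 0;-1 0 0 -0.03 0 0 0;-1 0 0 -0.03 0 0 0;-1 0 0 -0.02 0 0 0;-1 0 0 -0.01 0 0 0;-1 0 0 0 0 0 0;-1 0 0 0 0 0 0"

```text
time: 33.25
tcp_pos: [489.7, 257.5, 152.0]
orientation: [[0.996, 0.089, -0.001], [0.089, -0.996, -0.001], [-0.001, 0.0, -1.0]]
wrist_force: [-0.2, 1.0, -0.1]
gripper_width: 85.4
```

Run:
```python
from h import *
f=grab('top'); im=f['image'].astype(int)
P=cloud(f);Z=P[...,2]
q=ray(f,[(412.2,216.1),(371,206.2)],33.5)[:,:2]; b,e=q
print('bowl',b.round(1),'end',e.round(1),'dist(103)',np.linalg.norm(e-b).round(1))
d=(e-b)/np.linalg.norm(e-b)
m=(Z>22)&(Z<50); M=np.zeros_like(m); M[195:232,366:425]=1; m&=M
p=ray(f,np.argwhere(m)[:,::-1],33.5)[:,:2]; s=(p-b)@d
h=p[(s>28)&(s<100)]; v=cv2.fitLine(h.astype(np.float32),cv2.DIST_HUBER,0,.01,.01).ravel(); print('handle line',v, len(h), 's range',s.min(),s.max())
dd=v[:2]*np.sign(v[1]); yaw=np.degrees(np.arctan2(-dd[0],dd[1])); print('yaw',yaw,'yaw2',np.degrees(np.arctan2(-d[0],d[1])))
n=np.array([-dd[1],dd[0]]); print('bowl off handle line',(b-v[2:])@n)
o1=b+40*d; o2=e-63*d; print('origin',o1,o2)
for y in (-6,): print('grasp',((o1+o2)/2+y*d).round(1))
for nme,lo,s_,z in [('carton',68,(190,190),75)]:
    M=np.zeros(Z.shape,bool); M[160:225,150:235]=1; m=M&(Z>lo)&(Z<lo+15)
    print(nme,m.sum(), cv2.minAreaRect(ray(f,np.argwhere(m)[:,::-1],z)[:,:2].astype(np.float32)) if m.sum() else '')
cv2.imwrite('pics/s2.png',cv2.resize(f['image'][180:250,350:450][:,:,::-1],(800,560),interpolation=cv2.INTER_CUBIC))
```

```text
bowl [ 431.1 -278.5] end [ 456.  -180.7] dist(103) 100.9
handle line [ 2.5405449e-01  9.6718991e-01  4.4928763e+02 -2.1706433e+02] 154 s range -16.78089592075434 104.36052160730974
yaw -14.7175665 yaw2 -14.253933589280262
bowl off handle line 1.9647705063256793
origin [ 440.97335034 -239.70924488] [ 440.45018484 -241.76862135]
grasp [ 439.2 -246.6]
carton 761 ((487.551025390625, 251.01658630371094), (52.768280029296875, 102.06480407714844), 5.257128715515137)
```

View pics/s2.png

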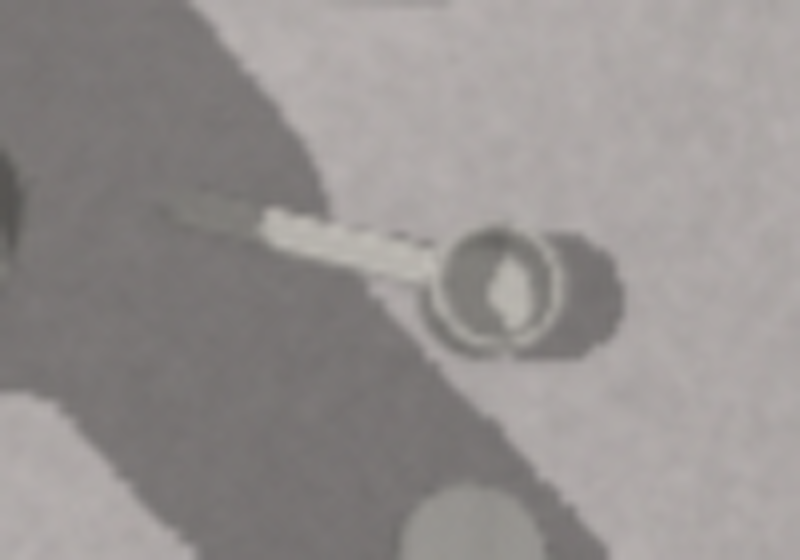

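```bash
python3 go.py 442.8 -243.7 12 -14.5; python3 -c "
from h import *
f=load('top');print(ray(f,[(409,250)],8))"
```

```text
t 33.3 tcp [489.4 257.4 151.5] yaw 5.09 w 85.5 F [ 0.5  0.4 -0.6] q [-50.  10.  22. 104.  -4.  67. -22.]
tool shift [-0.0907  0.4948  0.1402] zaxis [-0.0018 -0.0012 -1.    ]
turn z 19.59
shift if turned first [0.0803 0.4968 0.1395]
[[ 352.37342487 -272.4591285     8.        ]]
```

Call:
apply_moves --rows "-1 0 0 0 0 0 6.53;-1 0 0 0 0 0 6.53;-1 0 0 0 0 0 6.53;-1 0.0067 0.0414 0 0 0 0;-1 0.0067 0.0414 0 0 0 0;-1 0.0067 0.0414 0 0 0 0;-1 0.0067 0.0414 0 0 0 0;-1 0.0067 0.0414 0 0 0 0"

```text
time: 34.1
tcp_pos: [469.6, 47.2, 151.5]
orientation: [[0.968, -0.25, -0.002], [-0.25, -0.968, -0.001], [-0.002, 0.001, -1.0]]
wrist_force: [1.0, -0.3, -0.1]
gripper_width: 85.5
```

Call:
apply_moves --rows "0 0.0067 0.0414 0 0 0 0;0 0.0067 0.0414 0 0 0 0;0 0.0067 0.0414 0 0 0 0;0 0.0067 0.0414 0 0 0 0;0 0.0067 0.0414 0 0 0 0;0 0.0067 0.0414 0 0 0 0;0 0.0067 0.0414 0 0 0 0;0 0 0 0 0 0 0"

```text
time: 34.9
tcp_pos: [441.0, -249.7, 152.2]
orientation: [[0.966, -0.26, -0.002], [-0.26, -0.966, -0.004], [-0.001, 0.004, -1.0]]
wrist_force: [0.2, -0.8, -0.6]
gripper_width: 42.4
```

Call:
apply_moves --rows "0 0 0 0.02 0 0 0;0 0 0 0.03 0 0 0;0 0 0 0.02 0 0 0;0 0 0 0.01 0 0 0;0 0 0 0 0 0 0;0 0 0 0 0 0 0;0 0 0 0 0 0 0;0 0 0 0 0 0 0"

```text
time: 35.7
tcp_pos: [444.4, -243.6, 73.8]
orientation: [[0.968, -0.25, 0.002], [-0.25, -0.968, -0.0], [0.002, -0.0, -1.0]]
wrist_force: [-0.7, 0.1, 1.0]
gripper_width: 42.9
```

```bash
python3 go.py 442.8 -243.7 12 -14.5
python3 - <<'E'
from h import *
f=grab('side'); g=grab('top','t3.png'); P=cloud(g);Z=P[...,2]
M=np.zeros(Z.shape,bool); M[160:225,150:235]=1; m=M&(Z>68)&(Z<83)
print(m.sum(), cv2.minAreaRect(ray(g,np.argwhere(m)[:,::-1],75)[:,:2].astype(np.float32)))
a=cv2.resize(f['image'][200:280,320:420][:,:,::-1],(500,400),interpolation=cv2.INTER_CUBIC);b=cv2.resize(g['image'][120:230,145:295][:,:,::-1],(300,220)); c=np.zeros((400,300,3),np.uint8);c[:220]=b
cv2.imwrite('pics/g6.png',np.concatenate([a,c],1))
E
```

```text
t 35.7 tcp [ 444.4 -243.6   73.8] yaw -14.5 w 42.9 F [-0.7  0.1  1. ] q [-21.  12.  51. 115. -11.  58.  21.]
tool shift [-0.0017  0.0006  0.0618] zaxis [ 2.e-03 -1.e-04 -1.e+00]
turn z 0.0
shift if turned first [-0.0016  0.0005  0.0618]
1001 ((487.6068420410156, 253.9601287841797), (52.2164192199707, 106.7804183959961), 5.060643672943115)
```

View pics/g6.png

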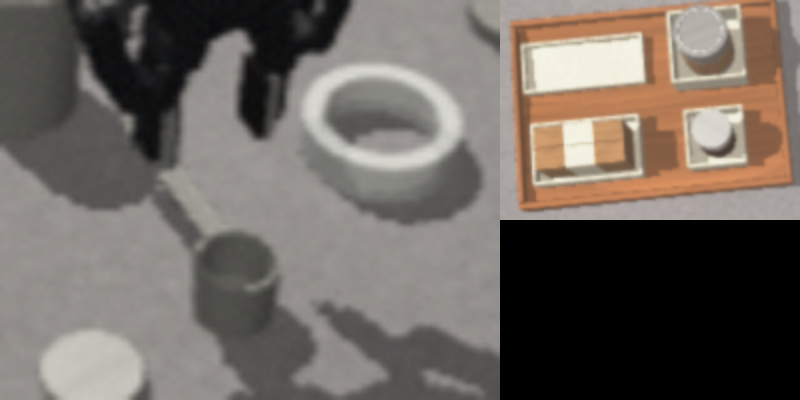

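Call:
apply_moves --rows "0 -0.001 0.0005 0.015 0 0 0;0 0 0 0.02 0 0 0;0 0 0 0.015 0 0 0;0 0 0 0.008 0 0 0;0 0 0 0.002 0 0 0;0 0 0 0 0 0 0;0 0 0 0 0 0 0;0 0 0 0 0 0 0"

```text
time: 36.6
tcp_pos: [443.2, -243.8, 13.4]
orientation: [[0.968, -0.25, 0.001], [-0.25, -0.968, -0.0], [0.001, -0.0, -1.0]]
wrist_force: [-0.4, -0.2, 0.6]
gripper_width: 42.6
```

```bash
python3 go.py 442.8 -243.7 12 -14.5
python3 - <<'E'
from h import *
f=grab('side')
cv2.imwrite('pics/g7.png',cv2.resize(f['image'][200:280,320:420][:,:,::-1],(600,480),interpolation=cv2.INTER_CUBIC))
E
```

```text
t 36.6 tcp [ 443.2 -243.8   13.4] yaw -14.5 w 42.6 F [-0.4 -0.2  0.6] q [-17.  19.  48. 118. -18.  51.  27.]
tool shift [-0.0004 -0.      0.0014] zaxis [ 1.4e-03 -2.0e-04 -1.0e+00]
turn z -0.0
shift if turned first [-0.0004 -0.      0.0014]
```

View pics/g7.png

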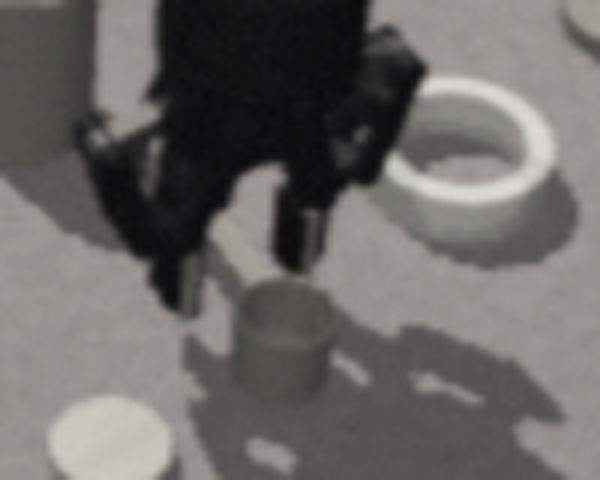

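The fingers straddle the handle just behind the bowl (crop px 245,255). Closing.

Call:
apply_moves --rows "0 -0.0004 0 0.001 0 0 0;0.3 0 0 0 0 0 0;0.5 0 0 0 0 0 0;0.6 0 0 0 0 0 0;1 0 0 0 0 0 0;1 0 0 0 0 0 0;1 0 0 0 0 0 0;1 0 0 0 0 0 0" --squeeze 40

```text
time: 37.45
tcp_pos: [442.3, -243.5, 11.9]
orientation: [[0.968, -0.25, 0.0], [-0.25, -0.968, 0.0], [0.0, -0.0, -1.0]]
wrist_force: [-1.1, 0.5, 2.3]
gripper_width: 11.1
```

Call:
apply_moves --rows "1 0 0 0 0 0 0;1 0 0 0 0 0 0;1 0 0 0 0 0 0;1 0 0 0 0 0 0"

```text
time: 37.85
tcp_pos: [442.3, -243.5, 11.9]
orientation: [[0.968, -0.25, 0.0], [-0.25, -0.968, 0.0], [0.0, -0.0, -1.0]]
wrist_force: [0.1, 0.6, 2.9]
gripper_width: 10.8
```

Call:
apply_moves --rows "1 0 0 -0.003 0 0 0;1 0 0 -0.007 0 0 0;1 0 0 -0.015 0 0 0;1 0 0 -0.02 0 0 0;1 0 0 -0.02 0 0 0;1 0 0 -0.015 0 0 0;1 0 0 -0.005 0 0 0;1 0 0 0 0 0 0"

```text
time: 38.65
tcp_pos: [442.8, -243.5, 97.7]
orientation: [[0.968, -0.25, 0.002], [-0.25, -0.968, 0.0], [0.002, -0.001, -1.0]]
wrist_force: [0.2, -0.4, -0.2]
gripper_width: 11.2
```

Call:
apply_moves --rows "1 0 0 0 0 0 0;1 0 0 0 0 0 0;1 0 0 0 0 0 0"

```text
time: 38.95
tcp_pos: [441.6, -243.3, 96.1]
orientation: [[0.968, -0.25, -0.002], [-0.25, -0.968, 0.0], [-0.001, 0.0, -1.0]]
wrist_force: [0.0, 0.2, -0.3]
gripper_width: 10.8
```

```bash
python3 go.py 600.5 265 120 5.1
python3 - <<'E'
from h import *
f=grab('side');g=grab('top')
a=cv2.resize(f['image'][170:270,310:435][:,:,::-1],(400,320),interpolation=cv2.INTER_CUBIC);b=cv2.resize(g['image'][150:250,350:475][:,:,::-1],(400,320),interpolation=cv2.INTER_CUBIC)
cv2.imwrite('pics/g8.png',np.concatenate([a,b],1))
E
```

```text
t 38.95 tcp [ 441.6 -243.3   96.1] yaw -14.51 w 10.8 F [ 0.   0.2 -0.3] q [-22.  10.  52. 114.  -9.  60.  20.]
tool shift [ 0.0264 -0.5319 -0.0241] zaxis [-1.5e-03  1.0e-04 -1.0e+00]
turn z -19.61
shift if turned first [ 0.2034 -0.4922 -0.0239]
```

View pics/g8.png

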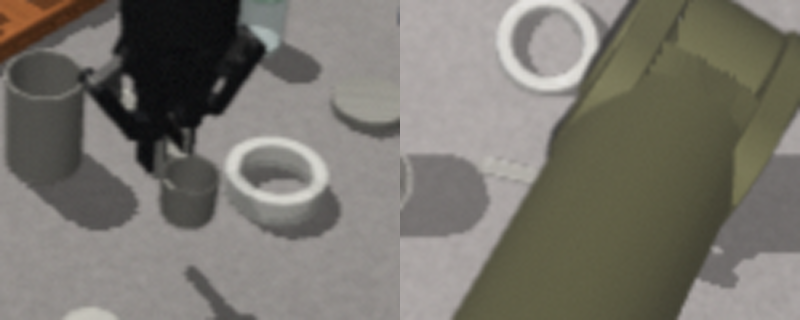

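Call:
apply_moves --rows "1 0 0 -0.02 0 0 0;1 0 0 -0.024 0 0 0;1 0 0 -0.01 0 0 -6.54;1 0 0 0 0 0 -6.54;1 0 0 0 0 0 -6.53;1 0.0078 -0.0189 0 0 0 0;1 0.0157 -0.0378 0 0 0 0;1 0.0157 -0.0378 0 0 0 0"

```text
time: 39.85
tcp_pos: [472.8, -145.5, 150.8]
orientation: [[0.996, 0.086, 0.0], [0.086, -0.996, 0.0], [0.0, -0.0, -1.0]]
wrist_force: [0.2, 0.7, -0.4]
gripper_width: 10.8
```

Call:
apply_moves --rows "1 0.0157 -0.0378 0 0 0 0;1 0.0157 -0.0378 0 0 0 0;1 0.0157 -0.0378 0 0 0 0;1 0.0157 -0.0378 0 0 0 0;1 0.0157 -0.0378 0 0 0 0;1 0.0157 -0.0378 0 0 0 0;1 0.0157 -0.0378 0 0 0 0;1 0.0157 -0.0378 0 0 0 0"

```text
time: 40.65
tcp_pos: [571.2, 168.1, 150.4]
orientation: [[0.996, 0.089, -0.0], [0.089, -0.996, -0.0], [-0.0, 0.0, -1.0]]
wrist_force: [0.3, -0.7, -0.2]
gripper_width: 10.5
```

Call:
apply_moves --rows "1 0.0157 -0.0378 0 0 0 0;1 0.0118 -0.0285 0 0 0 0;1 0.0078 -0.0189 0 0 0 0;1 0.0037 -0.0094 0 0 0 0;1 0 0 0 0 0 0;1 0 0 0 0 0 0;1 0 0 0 0 0 0;1 0 0 0 0 0 0"

```text
time: 41.45
tcp_pos: [601.6, 262.6, 151.2]
orientation: [[0.996, 0.087, 0.0], [0.087, -0.996, 0.0], [0.0, -0.0, -1.0]]
wrist_force: [-0.1, 0.1, 0.1]
gripper_width: 10.7
```

Call:
apply_moves --rows "1 0 0 0 0 0 0;1 0 0 0 0 0 0;1 0 0 0 0 0 0;1 0 0 0 0 0 0"

```text
time: 41.85
tcp_pos: [601.4, 264.2, 150.9]
orientation: [[0.996, 0.089, 0.0], [0.089, -0.996, 0.0], [0.0, -0.0, -1.0]]
wrist_force: [-0.1, 0.4, -0.6]
gripper_width: 10.8
```

```bash
python3 go.py 601 264.3 23 5.1
python3 - <<'E'
from h import *
f=grab('side');g=grab('top')
a=cv2.resize(f['image'][70:190,210:360][:,:,::-1],(400,320),interpolation=cv2.INTER_CUBIC);b=cv2.resize(g['image'][90:230,130:305][:,:,::-1],(400,320),interpolation=cv2.INTER_CUBIC)
cv2.imwrite('pics/g9.png',np.concatenate([a,b],1))
E
```

```text
t 41.85 tcp [601.4 264.2 150.9] yaw 5.11 w 10.8 F [-0.1  0.4 -0.6] q [-49.  24.  30.  89. -12.  71. -12.]
tool shift [-4.000e-04 -1.000e-04  1.279e-01] zaxis [ 1.e-04  1.e-04 -1.e+00]
turn z 0.01
shift if turned first [-4.000e-04 -1.000e-04  1.279e-01]
```

View pics/g9.png

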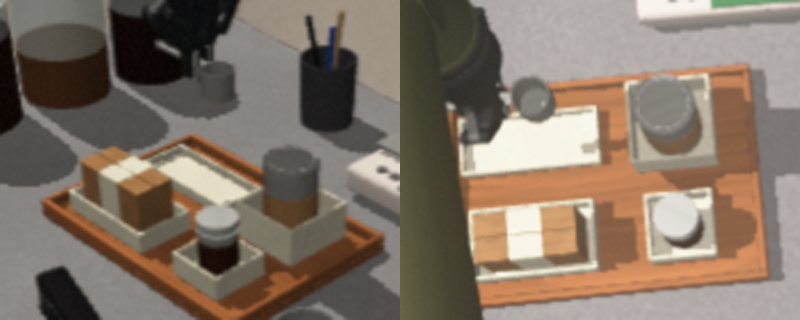

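The scoop hangs bowl up, ahead of its box (crop px 533,98). Lowering.

Call:
apply_moves --rows "1 0 0 0.015 0 0 0;1 0 0 0.025 0 0 0;1 0 0 0.03 0 0 0;1 0 0 0.025 0 0 0;1 0 0 0.015 0 0 0;1 0 0 0.008 0 0 0;1 0 0 0.003 0 0 0;1 0 0 0 0 0 0"

```text
time: 42.75
tcp_pos: [601.9, 264.3, 30.3]
orientation: [[0.996, 0.089, 0.001], [0.089, -0.996, 0.0], [0.001, -0.0, -1.0]]
wrist_force: [0.2, -1.4, -1.2]
gripper_width: 10.7
```

Call:
apply_moves --rows "1 0 0 0 0 0 0;1 0 0 0 0 0 0;1 0 0 0 0 0 0"

```text
time: 43.05
tcp_pos: [602.0, 264.4, 30.7]
orientation: [[0.996, 0.089, 0.001], [0.089, -0.996, 0.001], [0.001, -0.001, -1.0]]
wrist_force: [0.7, 0.3, -0.3]
gripper_width: 11.3
```

```bash
python3 go.py 601 264.3 23 5.1
python3 - <<'E'
from h import *
f=grab('side');g=grab('top');P=cloud(g)
b=P[105:170,140:225]; z=b[...,2]; m=(z>33)&(z<75)
M=np.zeros(P.shape[:2],bool);M[105:170,170:225]=m[:,30:]
p=ray(g,np.argwhere(M)[:,::-1],48)[:,:2].astype(np.float32)
print(M.sum(),np.median(P[M][:,2]), cv2.minAreaRect(p))
E
```

```text
t 43.05 tcp [602.  264.4  30.7] yaw 5.11 w 11.3 F [ 0.7  0.3 -0.3] q [-48.  30.  28.  95. -16.  59.  -9.]
tool shift [-0.001   0.0001  0.0077] zaxis [ 1.3e-03  9.0e-04 -1.0e+00]
turn z 0.01
shift if turned first [-0.001   0.      0.0077]
177 49.89601415377881 ((602.6415405273438, 235.05650329589844), (54.804988861083984, 42.14096450805664), 89.39244079589844)
```

Call:
apply_moves --rows "1 -0.0005 0 0.003 0 0 0;1 0 0 0.003 0 0 0;1 0 0 0 0 0 0;1 0 0 0 0 0 0"

```text
time: 43.55
tcp_pos: [600.8, 264.1, 23.6]
orientation: [[0.996, 0.089, -0.0], [0.089, -0.996, -0.0], [-0.0, 0.0, -1.0]]
wrist_force: [-0.1, 1.2, -0.8]
gripper_width: 10.5
```

Call:
apply_moves --rows "1 0 0 0.0005 0 0 0;1 0 0 0 0 0 0;1 0 0 0 0 0 0"

```text
time: 43.85
tcp_pos: [600.9, 264.2, 23.4]
orientation: [[0.996, 0.089, 0.0], [0.089, -0.996, 0.0], [0.0, -0.0, -1.0]]
wrist_force: [-0.7, -0.3, -1.2]
gripper_width: 10.7
```

Call:
apply_moves --rows "1 0 0 0.0005 0 0 0;1 0 0 0 0 0 0;1 0 0 0 0 0 0"

```text
time: 44.15
tcp_pos: [601.1, 264.3, 23.1]
orientation: [[0.996, 0.089, 0.0], [0.089, -0.996, 0.0], [0.0, -0.0, -1.0]]
wrist_force: [0.1, 0.2, 0.4]
gripper_width: 10.8
```

```bash
python3 go.py 601 264.3 23 5.1
```

```text
t 44.15 tcp [601.1 264.3  23.1] yaw 5.11 w 10.8 F [0.1 0.2 0.4] q [-47.  31.  28.  95. -16.  58.  -9.]
tool shift [-0.0001 -0.      0.0001] zaxis [ 4.e-04  3.e-04 -1.e+00]
turn z 0.01
shift if turned first [-0.0001 -0.      0.0001]
```

Call:
apply_moves --rows "1 0 0 0.0004 0 0 0;1 0 0 0 0 0 0;1 0 0 0 0 0 0"

```text
time: 44.45
tcp_pos: [601.2, 264.4, 22.9]
orientation: [[0.996, 0.089, 0.001], [0.089, -0.996, 0.001], [0.001, -0.0, -1.0]]
wrist_force: [0.5, 0.6, 3.7]
gripper_width: 10.9
```

Call:
apply_moves --rows "1 0 0 0.0004 0 0 0;1 0 0 0 0 0 0;1 0 0 0 0 0 0"

```text
time: 44.75
tcp_pos: [601.2, 264.6, 22.8]
orientation: [[0.996, 0.089, 0.001], [0.089, -0.996, 0.001], [0.001, -0.001, -1.0]]
wrist_force: [-1.6, 0.8, 4.7]
gripper_width: 10.7
```

Call:
apply_moves --rows "0.7 0 0 0 0 0 0;0.65 0 0 0 0 0 0;0.6 0 0 0 0 0 0;0.5 0 0 0 0 0 0;0.5 0 0 0 0 0 0;0.5 0 0 0 0 0 0;0.5 0 0 0 0 0 0"

```text
time: 45.45
tcp_pos: [600.9, 264.1, 22.0]
orientation: [[0.996, 0.089, 0.0], [0.089, -0.996, -0.0], [0.0, 0.0, -1.0]]
wrist_force: [-0.6, -0.5, 0.4]
gripper_width: 21.5
```

Call:
apply_moves --rows "0.5 0 0 -0.003 0 0 0;0.5 0 0 -0.007 0 0 0;0.5 0 0 -0.02 0 0 0;0.5 0 0 -0.03 0 0 0;0.5 0 0 -0.03 0 0 0;0.5 0 0 -0.03 0 0 0;0.5 0 0 -0.02 0 0 0;0.5 0 0 0 0 0 0"

```text
time: 46.25
tcp_pos: [603.2, 264.8, 166.6]
orientation: [[0.996, 0.089, 0.006], [0.089, -0.996, 0.004], [0.007, -0.003, -1.0]]
wrist_force: [-0.0, -0.3, 0.0]
gripper_width: 21.2
```

```bash
python3 go.py 500 -50 250 5.1
```

```text
t 46.25 tcp [603.2 264.8 166.6] yaw 5.1 w 21.2 F [-0.  -0.3  0. ] q [-50.  23.  31.  88. -12.  72. -12.]
tool shift [-0.1302  0.3041 -0.0852] zaxis [ 0.0065  0.0037 -1.    ]
turn z -0.0
shift if turned first [-0.1308  0.3044 -0.0834]
```

Next I move clear and check all four.

Call:
apply_moves --rows "0.5 -0.006 0.045 -0.01 0 0 0;0.5 -0.006 0.045 -0.01 0 0 0;0.5 -0.006 0.045 -0.01 0 0 0;0.5 -0.006 0.045 -0.01 0 0 0;0.5 -0.006 0.045 -0.01 0 0 0;0.5 -0.006 0.045 -0.01 0 0 0;0.5 -0.006 0.045 0 0 0 0;0.5 -0.006 0.045 0 0 0 0"

```text
time: 47.05
tcp_pos: [584.6, -100.3, 221.8]
orientation: [[0.996, 0.089, 0.0], [0.089, -0.996, 0.001], [0.0, -0.001, -1.0]]
wrist_force: [0.3, 0.6, -0.2]
gripper_width: 21.3
```

Call:
apply_moves --rows "0.5 0 0.04 0 0 0 0;0.5 0 0.04 0 0 0 0;0.5 0 0 0 0 0 0;0.5 0 0 0 0 0 0;0.5 0 0 0 0 0 0;0.5 0 0 0 0 0 0"

```text
time: 47.65
tcp_pos: [592.6, -176.2, 221.6]
orientation: [[0.996, 0.092, -0.0], [0.092, -0.996, 0.001], [-0.0, -0.001, -1.0]]
wrist_force: [0.1, 0.4, 0.3]
gripper_width: 21.3
```

Run:
```python
from h import *
f=grab('side');g=grab('top');P=cloud(g);Z=P[...,2]
def rep(n,box,lo,hi,z):
    v0,v1,u0,u1=box; M=np.zeros(Z.shape,bool); M[v0:v1,u0:u1]=1; m=M&(Z>lo)&(Z<hi)
    p=ray(g,np.argwhere(m)[:,::-1],z)[:,:2].astype(np.float32); print(n,m.sum(),cv2.minAreaRect(p),cv2.minEnclosingCircle(p))
rep('tin 612.7 112.3',(106,166,219,279),95,117,107)
rep('jar 503.1 102.5',(154,214,223,283),70,92,83)
rep('carton 489.3 257',(160,225,150,235),68,83,75)
rep('scoop 598.9 266.8',(115,170,150,226),36,54,44.5)
rep('opentin',(170,235,310,370),75,100,86); rep('openjar 694 -103',(80,130,310,365),45,75,61)
b=cv2.resize(g['image'][95:235,140:365][:,:,::-1],(800,498),interpolation=cv2.INTER_CUBIC)
cv2.imwrite('pics/final.png',b)
```

```text
tin 612.7 112.3 610 ((610.9795532226562, 110.54600524902344), (64.28368377685547, 61.82731628417969), 0.532463788986206) ((611.2646484375, 110.82609558105469), 33.05586624145508)
jar 503.1 102.5 307 ((502.0093078613281, 100.90957641601562), (43.662864685058594, 45.70443344116211), 64.1278076171875) ((502.39422607421875, 101.14147186279297), 23.781747817993164)
carton 489.3 257 1005 ((487.5018005371094, 254.07452392578125), (52.30586242675781, 106.3891830444336), 5.257128715515137) ((486.7864990234375, 254.05587768554688), 58.3203010559082)
scoop 598.9 266.8 262 ((600.2666015625, 269.9303894042969), (122.8371353149414, 39.73509216308594), 89.38138580322266) ((594.9160766601562, 269.87451171875), 61.53337860107422)Traceback (most recent call last):
  File "<stdin>", line 10, in <module>
  File "<stdin>", line 5, in rep
  File "h.py", line 12, in ray
    n=cv2.undistortPoints(uv,np.array(f['camera_matrix'],float),np.array(f['dist_coeffs'],float)).reshape(-1,2)
      ~~~~~~~~~~~~~~~~~~~^^^^^^^^^^^^^^^^^^^^^^^^^^^^^^^^^^^^^^^^^^^^^^^^^^^^^^^^^^^^^^^^^^^^^^^^
cv2.error: OpenCV(4.12.0) /io/opencv/modules/calib3d/src/undistort.dispatch.cpp:347: error: (-215:Assertion failed) CV_IS_MAT(_src) && CV_IS_MAT(_dst) && (_src->rows == 1 || _src->cols == 1) && (_dst->rows == 1 || _dst->cols == 1) && _src->cols + _src->rows - 1 == _dst->rows + _dst->cols - 1 && (CV_MAT_TYPE(_src->type) == CV_32FC2 || CV_MAT_TYPE(_src->type) == CV_64FC2) && (CV_MAT_TYPE(_dst->type) == CV_32FC2 || CV_MAT_TYPE(_dst->type) == CV_64FC2) in function 'cvUndistortPointsInternal'
```

Run:
```python
from h import *
g=load('top')
b=cv2.resize(g['image'][105:229,145:295][:,:,::-1],(720,595),interpolation=cv2.INTER_CUBIC)
# mark model inner-rim outlines
def proj(X):
    return cv2.projectPoints(np.array(X,float),cv2.Rodrigues(np.array(g['R']))[0],np.array(g['t'],float),np.array(g['camera_matrix']),np.array(g['dist_coeffs']))[0].reshape(-1,2)
a=np.radians(5.1);ex=np.array([np.cos(a),np.sin(a)]);ey=np.array([-np.sin(a),np.cos(a)])
for c,w,l,h in [((612.7,112.3),82,82,53),((503.1,102.5),64,64,36),((489.3,257),68,124,32),((598.9,266.8),56,142,22)]:
    X=[np.r_[np.array(c)+sx*w/2*ex+sy*l/2*ey,h] for sx,sy in [(-1,-1),(1,-1),(1,1),(-1,1)]]
    q=((proj(X)-[145,105]+.5)*4.8).astype(np.int32); cv2.polylines(b,[q],True,(0,0,255),1)
cv2.imwrite('pics/final.png',b)
P=cloud(g);Z=P[...,2]
m=np.zeros(Z.shape,bool);m[85:125,315:360]=1;m&=(Z>30)&(Z<75)
print('openjar',P[m].mean(0) if m.any() else None); print('tin state',get_state()['time'])
```

```text
openjar [ 696.75465981 -102.63868916   50.90623533]
tin state 47.75
```

View pics/final.png

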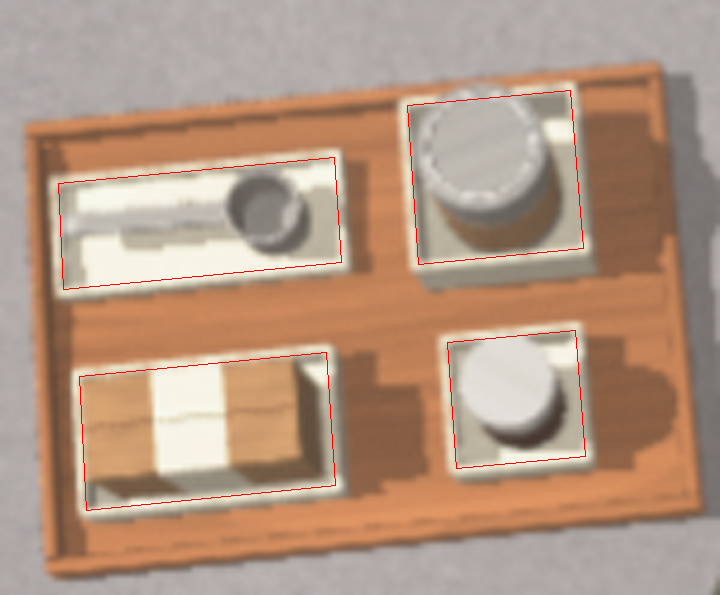

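Run:
```python
from h import *
f=load('side');P=cloud(f)
for n,c in [('open_tin',(450,-103)),('open_jar',(694,-103))]:
    m=(np.hypot(P[...,0]-c[0],P[...,1]-c[1])<45)&(P[...,2]>15)&(P[...,2]<100); print(n,m.sum(),P[m].mean(0).round(1),P[m][:,2].max().round(1))
s=get_state(); print(s['wrist_force'].round(1),np.abs(s['qd']).max().round(2))
close_job()
```

```text
open_tin 849 [ 447.6 -108.8   57.9] 88.7
open_jar 338 [ 694.1 -107.5   43.3] 63.7
[0.8 1.  1.2] 0.35
the job is handed in; nothing more can be done
```

I packed the closed tin, the closed jar, the carton and the scoop, in that order, each into its own inner box. The job was handed in at about 48 s of the 106 s allowed. Each piece was lowered in sub-millimetre steps until contact force showed, at the expected floor height, and only then released.

The last top view shows tin, jar and carton upright in their boxes, and the scoop bowl up along its box. The arm is clear of everything.

| Item | Offset from box centre (camera estimate) |
|---|---|
| Tin | about 2 mm |
| Jar | about 1.5 mm |
| Carton | about 3 mm, mostly along the box |
| Scoop | about 3 mm along the box |

**Off centre:** the carton is about 3 mm off towards -y and the scoop about 3 mm towards +y. Both have roughly 10 mm of clearance at each end, so I left them. My camera and arm positions also disagreed by about 2 mm throughout.

**Look-alikes:** I planned no contact with the open tin or the open jar. The arm hid the open tin in the last top view, but side-camera depth shows both still standing at their original places and heights.

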